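# Unclip a door handle and show its back to the inspection camera

## Robot

A 6-joint arm with a two-finger parallel gripper is mounted at the origin on the work surface. World frame = base frame: x ahead of the robot, y to its left, z up, the work surface at z = 0. Lengths are in m, angles in rad, forces in N, time in s.
With the tool pointing down it reaches from about 0.4 to 0.825 m from the base axis. Payload 7 kg.
Tool frame: the origin (TCP) lies between the finger pads; the fingertips stand 22 mm ahead of it and the grasp point (between the pads) lies 3 mm ahead of it; z points along the fingers, y is the direction in which the jaws open and shut (so a half turn about z gives the same grasp; the last joint's range is limited). The gripper opens to 88 mm and grips with 3 to 60 N. Pads are 19 mm wide; open, the fingers measure 130 mm over their backs; the gripper's body (78 mm by 193 mm) begins 47 mm behind the grasp point.
Start: joints at [-0.942, 0.359, 0.012, 0, -1.224, -0.288], TCP at [0.226, -0.636, 0.249] pointing down, gripper open.
Joint ranges: [-3.07, 3.07], [-1.43, 2.12], [-1.02, 1.25], [-3.03, 1.67], [-3.05, -0], [-3.03, 3.03]. Speed limits (rad/s): [2.39, 2.39, 3.01, 3.14, 3.14, 3.14].

## Interface

Orientations are given as [roll, pitch, yaw] about the fixed x, y, z axes, in that order (R = Rz(yaw) Ry(pitch) Rx(roll)).
In Python, from station import arm, optics gives the robot as it stands. The module is installed in compiled form; this text tells all that it offers.
- The arm moves only by the tool jog_arm, never from a script. Its argument "motion" is a list that holds one entry, the list of rows, each a list of 7 numbers: the shift along the tool's x, y, z in m, then the turn, a rotation vector about the tool's x, y, z in degrees, then the finger opening in m, from 0 to 0.0876. In form: [[[x, y, z, rx, ry, rz, grip], ...]]. A call has 1 to 8 rows; each row is the pose to reach, as a shift and turn from the pose measured when the call began, along the tool's axes at that moment; what a row does not reach only later rows make up. A row lasts 1/10 s, in which the tool goes at most 50 mm and 8.59 degrees, less where a joint would pass 70% of its speed; a pose out of reach is approached as far as the arm can. A call with a gripper value outside its range is refused whole. The fingers move at their own pace and stop on an object; "newtons" is the grip in N (left out, the last holds). Time passes only in rows, so rows that repeat a pose let the fingers close. It gives the time, the measured TCP pose, the force and the opening at its end, in the units of the state.
- arm.get_state(): the state, without advancing time (a new reading comes with each control period).
- optics.grab_frame(name): name is "scene" or "top" or "wrist"; returns the picture (400x640x3 uint8, red, green, blue); there is no depth.
- optics.camera_model(name): a dict with "mtx" (3x3 intrinsics, pixels), "R" (3x3) and "t" (3): a world point X has camera coordinates R X + t; the wrist camera has in their place "mount" (4x4, takes a point from camera to tool coordinates, whose origin is the TCP and whose axes are the flange's). Camera axes: x right, y down, z forward; pixel columns grow to the right and rows downward; lengths in m; the calibration is good to about 2 mm. A picture is of the moment at which its call begins: read the wrist's pose just before it. camera_model takes no time and is no camera call.
- arm.job_done(): hands the job in, once; it reports no verdict.
The state is a dict: "t": time; "q": joint angles; "qd": joint speeds; "joint_efforts": joint torques, N m; "eef_pos": TCP position; "ee_rot": TCP orientation; "force": force on the tool from outside, world axes, zero at the start; "moment": the same for the moment, N m; "width": finger opening in m.
Only numpy, scipy, OpenCV 4.12 (cv2) and the standard library are available. Lean on these libraries where they do the work, as an engineer would, in place of code of your own. Each camera call takes 0.05 s, during which the arm holds its last target.

## Task

The door handle in the assembly nest is held down by two clips on square-headed spindles: take the T-handled key from its stand, turn both clips a quarter turn counter-clockwise (seen from above) with it, not with the gripper, so that they swing off the handle's round rose, and put the key back in its hole in the stand. Then lift the handle out by its lever and present it to the tilted inspection camera without touching the camera: the back of the rose centred on the lens and square to it, 100 mm in front of it, with the lever level and pointing left as seen from the robot. Finish while still holding it there in the air, motionless, and leave the other things on the bench as they are.

Things in the scene. Friction and masses are not known exactly. Their poses are not given: they have to be found in the camera images.
- nest: Fixed assembly nest: steel plate 190 x 130 x 12 mm, a low aluminium ring (pocket 57 mm wide, floor 17 mm, rim 22 mm above the bench) and, at x = 100 mm, a fork that carries the lever (cheeks 24 mm apart, tops 77 mm above the bench): lift the handle straight up. Origin under the pocket's axis at bench height; x towards the fork, y to the left clip, z up.
- handle: Door handle to show, steel, 0.28 to 0.44 kg, loose in the nest. Round rose 54 mm wide, 8 thick; 19 mm round neck from its centre; 19 mm round lever at a right angle to it. Origin: centre of the rose's flat back (underside in the nest); z along the neck, x along the lever, whose centre line is at z = 58 mm, straight from x = 12 to 130. It balances at x = 15 to 20: grip hard near the neck (x = 27).
- lever_tip (a point): Free end of that handle's lever, on its centre line: x = 130, z = 58 mm of the handle.
- left_clip (a joint): Turn of the left clip (42 mm from the pocket's axis, on the nest's +y side), rad, counter-clockwise from above positive. 0: tongue points at the pocket's axis, over the rose's edge. Starts between 0 and 0.25; the tongue is off the rose from 1.0 on and must pass 1.1; stop at 1.9. Stays where it is left; takes about 0.06 Nm.
- right_clip (a joint): The same for the right clip (42 mm from the pocket's axis, on the nest's -y side), also counter-clockwise from above positive.
- left_head: Turning top of the left clip, steel: disc 25 mm wide with a tongue 12 wide reaching 20 mm from the axis, both 5 mm thick; on it a square head 14 x 14 mm, faces square to its x and y. Origin on the axis at the disc's underside, 27 mm above the bench; disc top z = 5, full square z = 5 to 14, then tapering to 7 x 7 at z = 19 mm. The tongue points along -y.
- right_head: Turning top of the right clip: the same, but its tongue points along +y.
- key: T-handled key, loose, 0.18 kg, 111 mm tall, upright in its stand. Square socket at the bottom: 23 mm outside, 17 inside, 22 deep, faces square to its x and y (14 degrees of play each way on a head). 11 mm shank; flat-sided black grip 64 mm long (x), 18 thick (y), from z = 75 to 111 mm. Origin: centre of the bottom end, z up. Fully on a clip its bottom is 32 mm above the bench.
- stand: Fixed aluminium tool stand 160 x 70 x 45 mm; origin under its centre at bench height, x along its length. The key's square hole is at x = -45 mm; a drift punch stands in a round hole at x = +45 mm.
- stand_hole0 (a point): Centre of the mouth of the key's hole, on the stand's top 45 mm above the bench. The hole is 30 x 30 mm, its sides square to the stand, 35 mm deep: the key's bottom rests 10 mm above the bench.
- camera: Head of the inspection camera: black ring light 72 mm wide with the lens in its middle, over a grey box, fixed in a yoke on a plate 100 x 100 mm. Origin: centre of the lens front, 96 mm above the bench. z: direction of view, up and leaning 25 degrees towards the robot's side; y: level, to the robot's left. Shown rightly, the handle's origin is at z = 100 mm, its z along this z, its x along this y.
- rose_a: Bystander: pressed rose cup, zinc-plated, 54 mm wide, 11 mm high, loose by the nest; leave it alone.
- rose_b: Bystander: another such cup, loose by the camera; leave it alone.
- spare_handle: Bystander: a second handle just like the first, standing on its rose on the bare bench at the back; leave it alone.
- washers: Bystander: loose stack of steel washers 34 mm wide, 16 mm high, in front; leave it alone.
- block: Bystander: loose dark steel block 50 x 100 x 30 mm at the back; leave it alone.
- drift: Bystander: steel drift punch 12 mm thick, upright in the stand's round hole, its top 110 mm above the bench and 90 mm from the key's axis; leave it alone.

How it is judged:
By the outcome, as a careful person would: the job done as asked, in the order asked, and still so for the second after the job is handed in, while the arm keeps its last pose, push and grip.
It also fails if it takes over 72 s, if anything falls off the work surface, if the arm or the gripper's body presses on something with over 40 N, if the wrist force passes 120 N, or if a joint passes its speed limit or range.

## Working session

There is one attempt and no reset: what is moved stays moved. The work goes in short steps, Python scripts to look and compute and a tool call to move; the robot and the scene stay as the last step left them, time stands still between calls to the robot, and variables do not carry over. Pictures are saved under pics/ and viewed, and the job is handed in when it is done.

Besides the shell and the picture viewer there is one more tool, called after "Emit:" as a command line: name --argument value ..., lists and objects as JSON in quotes. jog_arm: Moves the arm, as the interface text tells. Its arguments: {"type":"object","properties":{"motion":{"type":"array","items":{"type":"array","items":{"type":"array","items":{"type":"number"}}}},"newtons":{"type":"number"}},"required":["motion"]}

```bash
mkdir -p pics; python3 - <<'E'
from station import arm, optics
import cv2,numpy as np
np.set_printoptions(precision=4,suppress=True)
print(arm.get_state())
for n in ["scene","top","wrist"]:
    f=optics.grab_frame(n); cv2.imwrite(f"pics/{n}0.png",f[:,:,::-1])
    print(n,optics.camera_model(n))
E
```

```text
{'t': 0.0, 'q': array([-0.9419,  0.3594,  0.0111, -0.0003, -1.2241, -0.2881]), 'qd': array([-0.001 ,  0.0002, -0.0016,  0.0001,  0.0016,  0.0011]), 'joint_efforts': array([ -0.0004, -58.2714,  29.3048,   6.9969,   0.0069,  -0.0002]), 'eef_pos': array([ 0.2254, -0.6358,  0.2476]), 'ee_rot': array([ 3.1399, -0.0002, -2.8009]), 'force': array([-1.3736,  0.3532,  0.1536]), 'moment': array([-0.0248,  0.0231,  0.0124]), 'width': 0.0876047532296212}
scene {'mtx': array([[464.653 ,   0.    , 322.4445],
       [  0.    , 464.653 , 205.6701],
       [  0.    ,   0.    ,   1.    ]]), 'R': array([[-0.8773,  0.4796, -0.016 ],
       [ 0.2702,  0.4662, -0.8424],
       [-0.3966, -0.7434, -0.5386]]), 't': array([ 0.533 , -0.0644,  1.2444])}
top {'mtx': array([[456.8045,   0.    , 317.5343],
       [  0.    , 456.8045, 204.7952],
       [  0.    ,   0.    ,   1.    ]]), 'R': array([[ 0.0191, -0.9996, -0.0203],
       [-0.9873, -0.0156, -0.1581],
       [ 0.1577,  0.023 , -0.9872]]), 't': array([0.0088, 0.5824, 1.2117])}
wrist {'mtx': array([[289.795 ,   0.    , 324.7908],
       [  0.    , 289.795 , 202.7559],
       [  0.    ,   0.    ,   1.    ]]), 'mount': array([[ 0.0007, -0.9621, -0.2726,  0.0722],
       [ 1.    ,  0.0004,  0.0009, -0.0001],
       [-0.0007, -0.2726,  0.9621, -0.1363],
       [ 0.    ,  0.    ,  0.    ,  1.    ]])}
```

View pics/scene0.png

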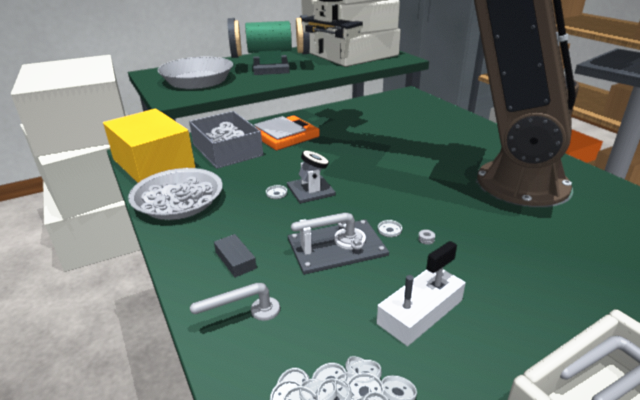

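View pics/top0.png

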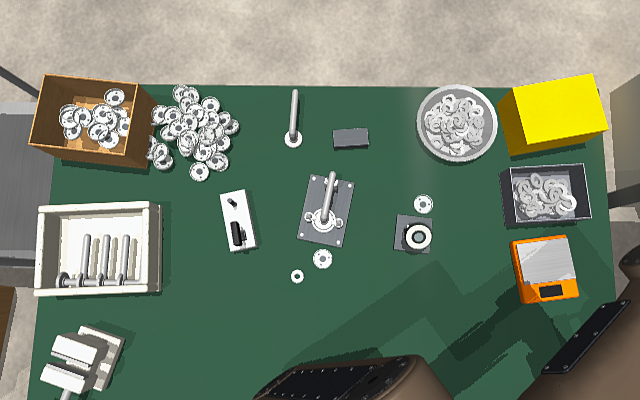

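View pics/wrist0.png

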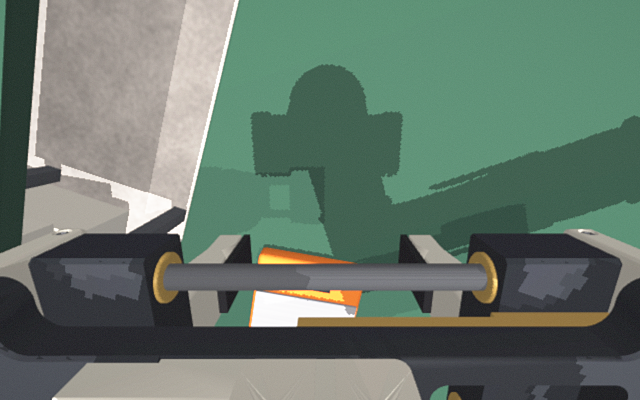

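The top view shows the stand at about (238,220) with the key at (238,235), the nest at about (326,212) and the camera at about (416,235). I'll zoom in to measure.

```bash
cat > h.py <<'E'
from station import arm, optics
import cv2,numpy as np
from scipy.spatial.transform import Rotation as Ro
np.set_printoptions(precision=4,suppress=True)
def cam(n,st=None):
    m=optics.camera_model(n)
    if n!="wrist": return m["mtx"],m["R"],m["t"]
    st=st or arm.get_state()
    T=np.eye(4);T[:3,:3]=Ro.from_euler('xyz',st['ee_rot']).as_matrix();T[:3,3]=st['eef_pos']
    W=np.linalg.inv(T@m["mount"]); return m["mtx"],W[:3,:3],W[:3,3]
def bp(c,uv,z):
    K,R,t=c; d=R.T@np.linalg.solve(K,[uv[0],uv[1],1.]); o=-R.T@t
    return o+d*(z-o[2])/d[2]
def pj(c,X):
    K,R,t=c; p=(np.atleast_2d(X)@R.T+t)@K.T; return p[:,:2]/p[:,2:]
def crop(f,x0,y0,w,h,s,name):
    im=cv2.resize(f[y0:y0+h,x0:x0+w,::-1],None,fx=s,fy=s,interpolation=cv2.INTER_CUBIC); cv2.imwrite(name,im)
E
python3 - <<'E'
import cv2,sys
sys.path.insert(0,'.')
from h import *
t=cv2.imread('pics/top0.png')[:,:,::-1];s=cv2.imread('pics/scene0.png')[:,:,::-1]
crop(t,210,165,160,120,5,'pics/t1.png')
crop(t,380,180,80,80,7,'pics/t2.png')
crop(s,280,130,200,150,4,'pics/s1.png')
crop(s,360,220,130,130,5,'pics/s2.png')
c=cam('top')
for n,uv,z in [('stand',(238,220),.045),('key',(238,235),.11),('nest',(325,215),.02),('camera',(419,236),.096),('drift',(232,203),.11)]: print(n,bp(c,uv,z))
E
```

```text
stand [0.5366 0.2372 0.045 ]
key [0.4894 0.2224 0.11  ]
nest [ 0.5578 -0.0019  0.02  ]
camera [ 0.4962 -0.248   0.096 ]
drift [0.5732 0.2421 0.11  ]
```

View pics/t1.png

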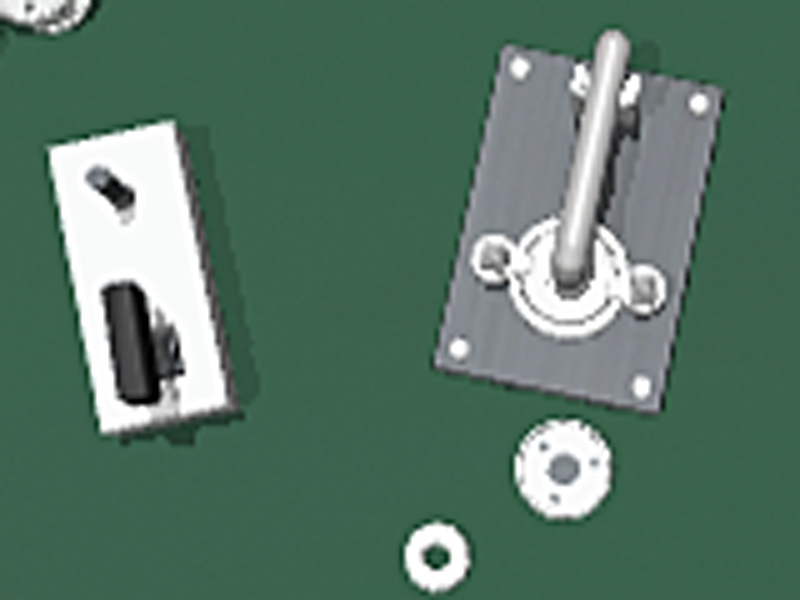

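View pics/t2.png

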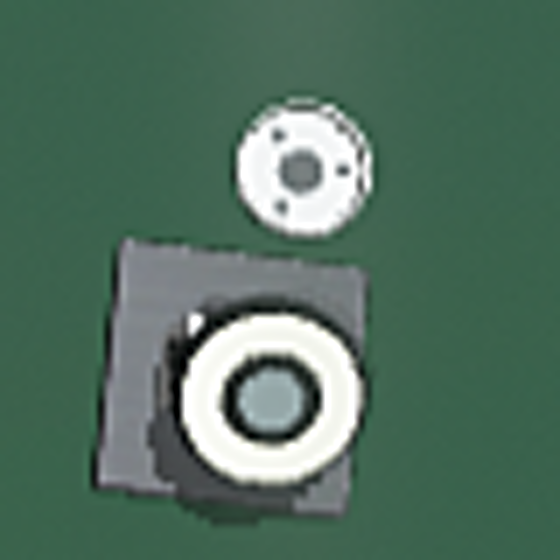

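View pics/s1.png

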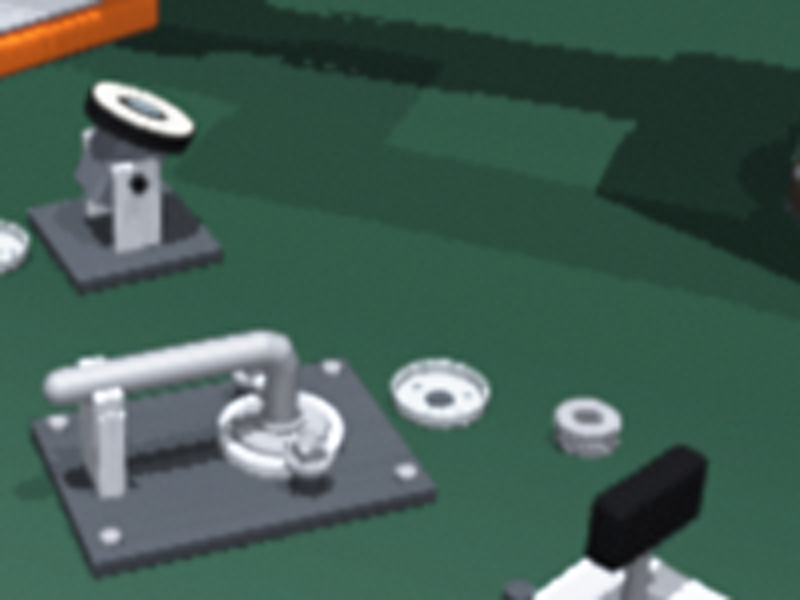

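View pics/s2.png

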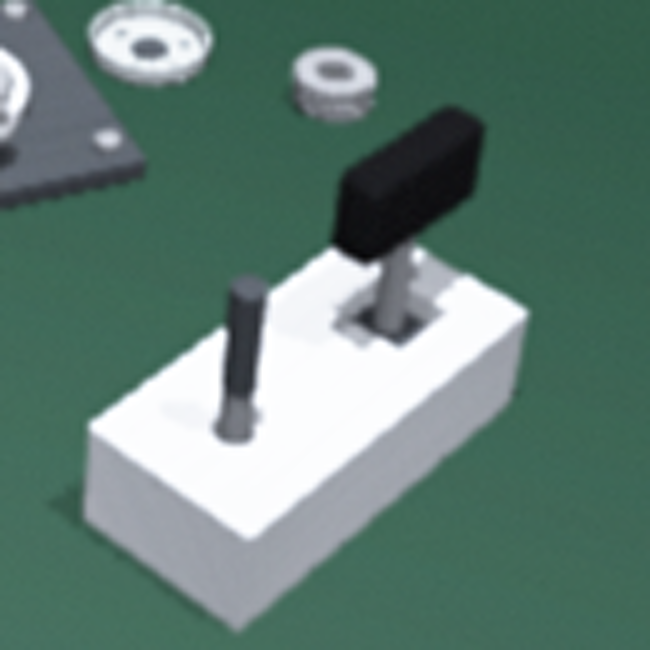

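```bash
python3 - <<'E'
from h import *
c=cam('top'); print('camcentre',-c[1].T@c[2])
def P(u,v,z,x0=210,y0=165,s=5): return bp(c,((u+.5)/s-.5+x0,(v+.5)/s-.5+y0),z)
def poly(pts,z,**k):
    p=np.array([P(u,v,z,**k)[:2] for u,v in pts]); print('ctr',p.mean(0),'sides',np.linalg.norm(np.roll(p,-1,0)-p,axis=1),'ang',[np.degrees(np.arctan2(*(np.roll(p,-1,0)-p)[i][::-1])) for i in range(4)]); return p
print('plate');poly([(505,45),(722,92),(660,410),(436,366)],.012)
print('stand');poly([(48,148),(174,120),(232,405),(102,433)],.045)
print('grip');poly([(105,288),(140,283),(157,398),(120,403)],.121)
print('camplate');poly([(122,240),(366,268),(345,515),(97,486)],.01,x0=380,y0=180,s=7)
print('lens',P(271,397,.096,x0=380,y0=180,s=7))
L=P(493,257,.043);R=P(645,290,.043);print('heads',L,R,(L+R)/2,np.linalg.norm(L-R),np.degrees(np.arctan2(*(L-R)[1::-1])))
print('tip',P(612,40,.075),'neck',P(570,275,.075))
print('drift',P(98,178,.11))
E
```

```text
camcentre [ 0.3838 -0.01    1.2884]
plate
ctr [ 0.5735 -0.0037] sides [0.1268 0.1844 0.1276 0.1879] ang [np.float64(-101.65335167550872), np.float64(169.5885764614314), np.float64(79.89860702509405), np.float64(-10.64724341286133)]
stand
ctr [0.5376 0.239 ] sides [0.0716 0.1624 0.0723 0.1618] ang [np.float64(-76.34294368324093), np.float64(-166.18689691100428), np.float64(103.17253481055324), np.float64(13.57109923738111)]
grip
ctr [0.4931 0.2264] sides [0.0183 0.0603 0.0191 0.0601] ang [np.float64(-80.85937511283973), np.float64(-168.9766051715064), np.float64(98.69849001560003), np.float64(10.198857441401445)]
camplate
ctr [ 0.5114 -0.2479] sides [0.0979 0.0994 0.0984 0.0995] ang [np.float64(-95.71758361428832), np.float64(174.06251385503964), np.float64(84.32954843374108), np.float64(-6.188438730171329)]
lens [ 0.4954 -0.2461  0.096 ]
heads [0.5511 0.0442 0.043 ] [ 0.5342 -0.0396  0.043 ] [0.5427 0.0023 0.043 ] 0.08549006006976309 78.60671211305555
tip [ 0.6669 -0.0193  0.075 ] neck [0.5378 0.0013 0.075 ]
drift [0.5806 0.2499 0.11  ]
```

```bash
cat >> h.py <<'E'
def down(yaw): return Ro.from_euler('xyz',[np.pi,0,np.radians(yaw)]).as_matrix()
def plan(p,R):
    st=arm.get_state(); R0=Ro.from_euler('xyz',st['ee_rot']).as_matrix()
    d=R0.T@(np.array(p)-st['eef_pos']); rv=Ro.from_matrix(R0.T@R).as_rotvec(degrees=True)
    print('t',st['t'],'shift',np.round(d,4),'rot',np.round(rv,2),'q',st['q'],'w',st['width'],'F',st['force'])
E
python3 - <<'E'
from h import *
plan([.50,.0,.30],down(-191))
E
```

```text
t 0.15 shift [-0.4712  0.5077 -0.0516] rot [ 0.07 -0.03 30.52] q [-0.9419  0.3592  0.0113 -0.0002 -1.2241 -0.2881] w 0.0875164493869172 F [ 0.3325 -0.6622 -0.428 ]
```

Emit:
jog_arm --motion '[[[-0.471,0.508,-0.052,0,0,30.5,0.05],[-0.471,0.508,-0.052,0,0,30.5,0.05],[-0.471,0.508,-0.052,0,0,30.5,0.05],[-0.471,0.508,-0.052,0,0,30.5,0.05],[-0.471,0.508,-0.052,0,0,30.5,0.05],[-0.471,0.508,-0.052,0,0,30.5,0.05],[-0.471,0.508,-0.052,0,0,30.5,0.05],[-0.471,0.508,-0.052,0,0,30.5,0.05]]]'

```text
t: 0.95
eef_pos: [0.382, -0.2719, 0.2784]
ee_rot: [3.141, -0.0, 2.95]
force: [1.8, -0.2, 0.1]
width: 0.0502
```

```bash
python3 - <<'E'
from h import *
plan([.50,.0,.30],down(-191))
E
```

```text
t 0.95 shift [-0.064   0.2894 -0.0213] rot [ 0.06 -0.02  0.01] q [-0.1981 -0.0079 -0.3735 -0.0011 -1.2055 -1.5641] w 0.050233476008906874 F [ 1.8174 -0.2264  0.092 ]
```

Emit:
jog_arm --motion '[[[-0.064,0.29,-0.02,0,0,0,0.05],[-0.064,0.29,-0.02,0,0,0,0.05],[-0.064,0.29,-0.02,0,0,0,0.05],[-0.064,0.29,-0.02,0,0,0,0.05],[-0.064,0.29,-0.02,0,0,0,0.05],[-0.064,0.29,-0.02,0,0,0,0.05],[-0.064,0.29,-0.02,0,0,0,0.05],[-0.064,0.29,-0.02,0,0,0,0.05]]]'

```text
t: 1.75
eef_pos: [0.5001, 0.0017, 0.2982]
ee_rot: [3.141, -0.001, 2.952]
force: [-0.6, -0.6, 1.1]
width: 0.0502
```

```bash
python3 - <<'E'
from h import *
plan([.493,.2274,.30],down(-167))
st=arm.get_state(); f=optics.grab_frame('wrist'); cv2.imwrite('pics/w1.png',f[:,:,::-1]); np.save('w1.npy',np.r_[st['eef_pos'],st['ee_rot']])
E
```

```text
t 1.75 shift [ 0.0495  0.2204 -0.0016] rot [  0.05  -0.07 -23.85] q [ 0.396   0.037  -0.2824 -0.0014 -1.2522 -2.1557] w 0.050234443330588505 F [-0.5547 -0.6085  1.1075]
```

View pics/w1.png

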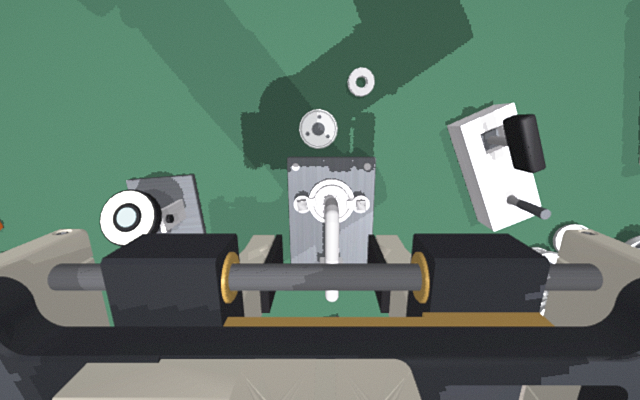

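The wrist view shows the pocket at about (331,201), the clip heads at (302,205) and (361,205), the key at (525,143), and the inspection camera's lens at (127,217). I'll zoom on the heads.

```bash
python3 - <<'E'
from h import *
f=cv2.imread('pics/w1.png')[:,:,::-1]
crop(f,275,145,112,80,7,'pics/w1n.png')
crop(f,440,95,120,140,4,'pics/w1s.png')
E
```

```text
(no output)
```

View pics/w1n.png

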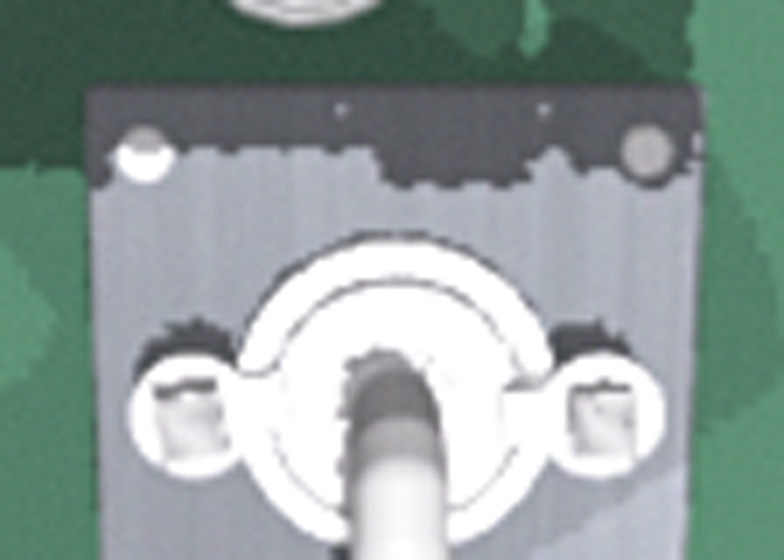

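View pics/w1s.png

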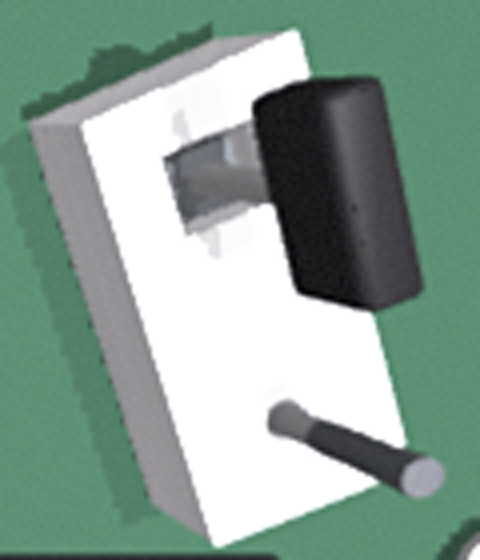

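```bash
python3 - <<'E'
from h import *
w=np.load('w1.npy'); c=cam('wrist',dict(eef_pos=w[:3],ee_rot=w[3:]))
def P(u,v,z,x0,y0,s): return bp(c,((u+.5)/s-.5+x0,(v+.5)/s-.5+y0),z)
n=lambda u,v,z:P(u,v,z,275,145,7)
k=lambda u,v,z:P(u,v,z,440,95,4)
Rr=n(193,415,.032);L=n(602,414,.032)
print('R',Rr,'L',L,'mid',(L+Rr)/2,np.linalg.norm(L-Rr),'yaw',np.degrees(np.arctan2(*(L-Rr)[1::-1]))-90)
print('ring L/R/top', n(241,375,.022),n(397,236,.022))
print('plate corner', n(86,90,.012),n(704,90,.012))
g=np.array([k(u,v,.121) for u,v in [(325,85),(380,80),(423,290),(375,310)]]);print(g,g.mean(0))
s=np.array([k(u,v,.045) for u,v in [(80,122),(298,30),(215,548),(410,447)]]);print('stand',s,s.mean(0))
print('ang',np.degrees(np.arctan2(*(s[2]-s[0])[1::-1])),np.degrees(np.arctan2(*(s[3]-s[1])[1::-1])),np.degrees(np.arctan2(*(g[3]-g[0])[1::-1])),np.degrees(np.arctan2(*(g[2]-g[1])[1::-1])))
print('lens',bp(c,(127,217),.096))
E
```

```text
R [ 0.5361 -0.0375  0.032 ] L [0.5518 0.0454 0.032 ] mid [0.544 0.004 0.032] 0.08440653496202415 yaw -10.68798930287133
ring L/R/top [ 0.5321 -0.0271  0.022 ] [0.5091 0.0105 0.022 ]
plate corner [ 0.4687 -0.0473  0.012 ] [0.4928 0.0785 0.012 ]
[[0.4623 0.2169 0.121 ]
 [0.4637 0.2309 0.121 ]
 [0.5216 0.2427 0.121 ]
 [0.5247 0.2299 0.121 ]] [0.4931 0.2301 0.121 ]
stand [[0.4671 0.1873 0.045 ]
 [0.4516 0.2573 0.045 ]
 [0.625  0.2256 0.045 ]
 [0.5995 0.2941 0.045 ]] [0.5358 0.2411 0.045 ]
ang 13.621543409261516 13.944940962908337 11.755012879343276 11.504756439057896
lens [ 0.4951 -0.244   0.096 ]
```

```bash
python3 - <<'E'
from h import *
plan([.493,.2287,.22],down(-168.4))
E
```

```text
t 1.8 shift [0.0497 0.2226 0.0784] rot [  0.05  -0.07 -22.53] q [ 0.3944  0.0362 -0.283  -0.0013 -1.2523 -2.1556] w 0.04986007065857913 F [-0.0482 -0.5095  0.2527]
```

Emit:
jog_arm --motion '[[[0.05,0.2226,0.078,0,0,-22.5,0.05],[0.05,0.2226,0.078,0,0,-22.5,0.05],[0.05,0.2226,0.078,0,0,-22.5,0.05],[0.05,0.2226,0.078,0,0,-22.5,0.05],[0.05,0.2226,0.078,0,0,-22.5,0.05],[0.05,0.2226,0.078,0,0,-22.5,0.05],[0.05,0.2226,0.078,0,0,-22.5,0.05],[0.05,0.2226,0.078,0,0,-22.5,0.05]]]'

```text
t: 2.6
eef_pos: [0.493, 0.2274, 0.2208]
ee_rot: [3.141, -0.001, -2.941]
force: [0.8, 0.2, -0.2]
width: 0.0501
```

```bash
python3 - <<'E'
from h import *
plan([.493,.2287,.107],down(-168.4))
st=arm.get_state(); f=optics.grab_frame('wrist'); cv2.imwrite('pics/w2.png',f[:,:,::-1]); np.save('w2.npy',np.r_[st['eef_pos'],st['ee_rot']])
E
```

```text
t 2.6 shift [-0.0004  0.0012  0.1138] rot [ 0.06 -0.04 -0.12] q [ 0.7924  0.163  -0.3201 -0.0015 -1.0878 -2.162 ] w 0.05010274571528081 F [ 0.8123  0.168  -0.1687]
```

View pics/w2.png

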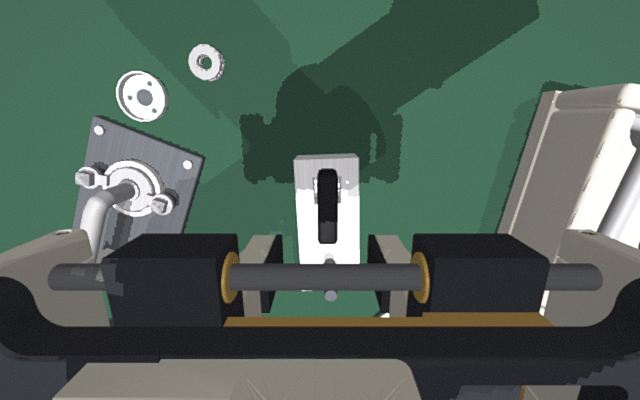

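The key's grip spans columns 318–338 and rows 170–243, centred between the fingers. I'll refine from this view.

```bash
python3 - <<'E'
from h import *
f=cv2.imread('pics/w2.png')[:,:,::-1]
crop(f,285,145,85,130,5,'pics/w2k.png')
E
```

```text
(no output)
```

View pics/w2k.png

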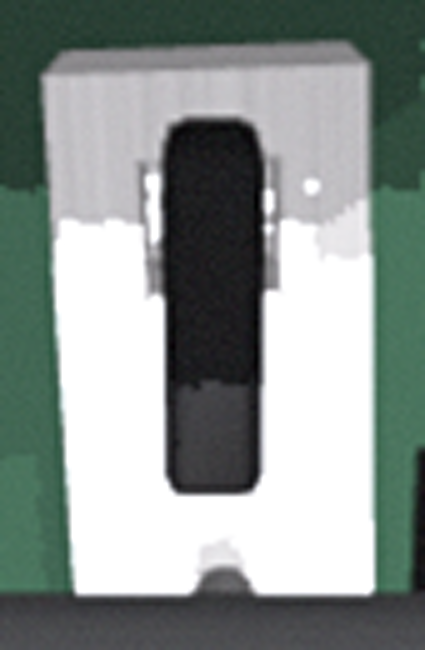

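```bash
python3 - <<'E'
from h import *
w=np.load('w2.npy'); c=cam('wrist',dict(eef_pos=w[:3],ee_rot=w[3:]))
n=lambda u,v,z:bp(c,((u+.5)/5-.5+285,(v+.5)/5-.5+145),z)
a=n(212,122,.121);b=n(215,491,.121);a2=n(212,122,.085);
print(a,a2,b,np.degrees(np.arctan2(*(b-a)[1::-1])))
e=np.array([np.cos(np.radians(12)),np.sin(np.radians(12)),0]);print('key ctr',b-.032*e, a2+.032*e)
print('width',n(166,300,.121),n(262,300,.121))
print('hole',n(143,225,.045),n(277,225,.045), 'stand far corner',n(42,75,.045),n(370,62,.045))
for s in [(42,75),(370,62)]: pass
p=n(42,75,.045);q=n(370,62,.045);print('yaw',np.degrees(np.arctan2(*(q-p)[1::-1]))-90,'end mid',(p+q)/2)
E
```

```text
[0.459  0.2227 0.121 ] [0.4646 0.2242 0.085 ] [0.523  0.2364 0.121 ] 12.104229861129356
key ctr [0.4917 0.2298 0.121 ] [0.4959 0.2308 0.085 ]
width [0.4903 0.2212 0.121 ] [0.4871 0.2372 0.121 ]
hole [0.4963 0.2155 0.045 ] [0.4904 0.2446 0.045 ] stand far corner [0.4682 0.188  0.045 ] [0.4514 0.2564 0.045 ]
yaw 13.770309469037585 end mid [0.4598 0.2222 0.045 ]
```

```bash
python3 - <<'E'
from h import *
plan([.493,.2297,.107],down(-168))
E
```

```text
t 2.65 shift [-0.0004  0.0022  0.114 ] rot [ 0.08 -0.02 -0.54] q [ 0.7921  0.1626 -0.3199 -0.0015 -1.0877 -2.1621] w 0.04965455878997041 F [-0.8291  0.1617  0.321 ]
```

Emit:
jog_arm --motion '[[[0,0.002,0.05,0,0,-0.5,0.05],[0,0.002,0.085,0,0,-0.5,0.05],[0,0.002,0.105,0,0,-0.5,0.05],[0,0.002,0.114,0,0,-0.5,0.05],[0,0.002,0.114,0,0,-0.5,0.05],[0,0.002,0.114,0,0,-0.5,0.01],[0,0.002,0.114,0,0,-0.5,0.01],[0,0.002,0.114,0,0,-0.5,0.01]]]' --newtons 40

```text
t: 3.45
eef_pos: [0.4932, 0.2299, 0.1083]
ee_rot: [3.139, 0.002, -2.933]
force: [0.3, 0.1, -0.1]
width: 0.0313
```

Emit:
jog_arm --motion '[[[0,0,0,0,0,0,0.01],[0,0,0,0,0,0,0.01],[0,0,0,0,0,0,0.01]]]'

```text
t: 3.75
eef_pos: [0.4935, 0.2302, 0.109]
ee_rot: [3.139, 0.003, -2.932]
force: [-1.0, 0.6, 5.2]
width: 0.0177
```

Emit:
jog_arm --motion '[[[0,0,-0.02,0,0,0,0.01],[0,0,-0.05,0,0,0,0.01],[0,0,-0.1,0,0,0,0.01],[0,0,-0.1,0,0,0,0.01],[0,0,-0.1,0,0,0,0.01]]]'

```text
t: 4.25
eef_pos: [0.4934, 0.2302, 0.2099]
ee_rot: [3.137, 0.004, -2.933]
force: [-0.5, -0.7, -2.7]
width: 0.0178
```

```bash
python3 - <<'E'
from h import *
f=optics.grab_frame('scene'); cv2.imwrite('pics/s3.png',f[:,:,::-1])
crop(f,340,130,200,150,4,'pics/s3.png')
plan([.5512,.0442,.16],down(-185))
E
```

```text
t 4.3 shift [-0.0186 -0.1937  0.0479] rot [ 0.21  0.09 16.97] q [ 0.7956  0.1726 -0.338  -0.0019 -1.0565 -2.1566] w 0.017639083028548944 F [ 0.023  -0.5523 -2.5848]
```

View pics/s3.png

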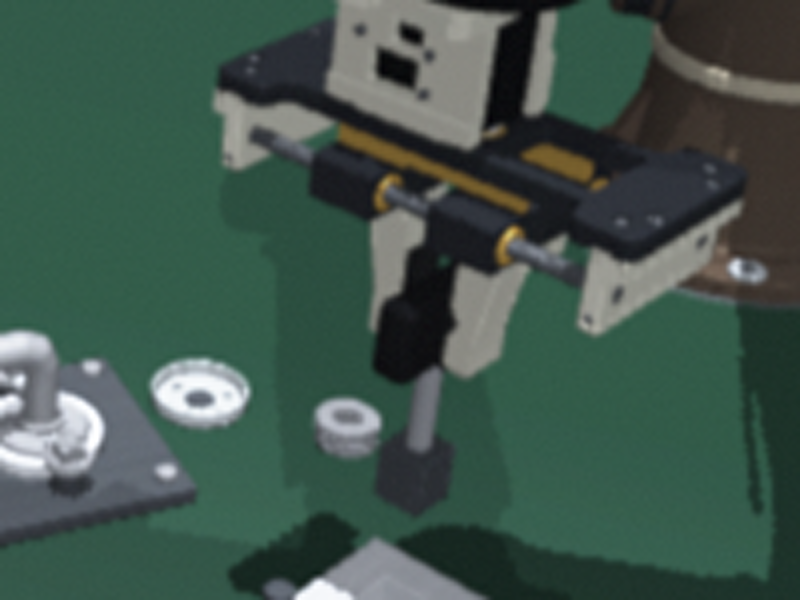

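Emit:
jog_arm --motion '[[[-0.0186,-0.1937,0.038,0,0,17,0.01],[-0.0186,-0.1937,0.038,0,0,17,0.01],[-0.0186,-0.1937,0.038,0,0,17,0.01],[-0.0186,-0.1937,0.038,0,0,17,0.01],[-0.0186,-0.1937,0.038,0,0,17,0.01],[-0.0186,-0.1937,0.038,0,0,17,0.01],[-0.0186,-0.1937,0.038,0,0,17,0.01],[-0.0186,-0.1937,0.038,0,0,17,0.01]]]'

```text
t: 5.1
eef_pos: [0.5509, 0.0452, 0.1697]
ee_rot: [3.138, 0.001, 3.055]
force: [0.8, -0.6, -2.2]
width: 0.018
```

```bash
python3 - <<'E'
from h import *
plan([.5512,.0442,.131],down(-185))
for n in ['scene','top','wrist']:
    f=optics.grab_frame(n); cv2.imwrite(f'pics/{n}4.png',f[:,:,::-1])
    if n=='scene': crop(f,320,180,100,80,8,'pics/s4.png'); 
    if n=='wrist': crop(f,260,120,133,100,6,'pics/w4.png')
st=arm.get_state(); np.save('w4.npy',np.r_[st['eef_pos'],st['ee_rot']]); print(st['eef_pos'],st['ee_rot'])
E
```

```text
t 5.1 shift [-0.0004 -0.0012  0.0387] rot [0.22 0.04 0.06] q [ 0.4343  0.2243 -0.3686 -0.0036 -0.9754 -2.0894] w 0.018012633243981196 F [ 0.7621 -0.631  -2.178 ]
[0.5511 0.0453 0.1701] [3.1374 0.0014 3.0555]
```

View pics/s4.png

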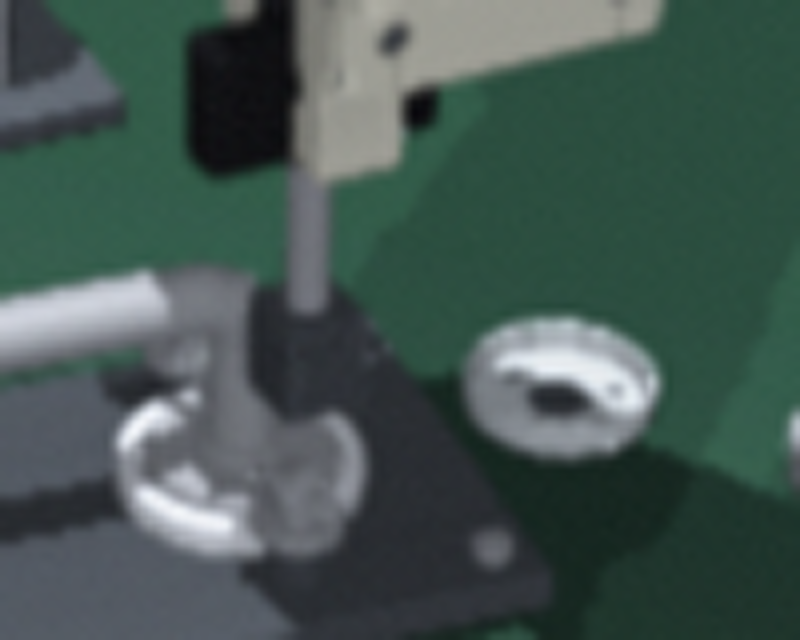

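View pics/w4.png

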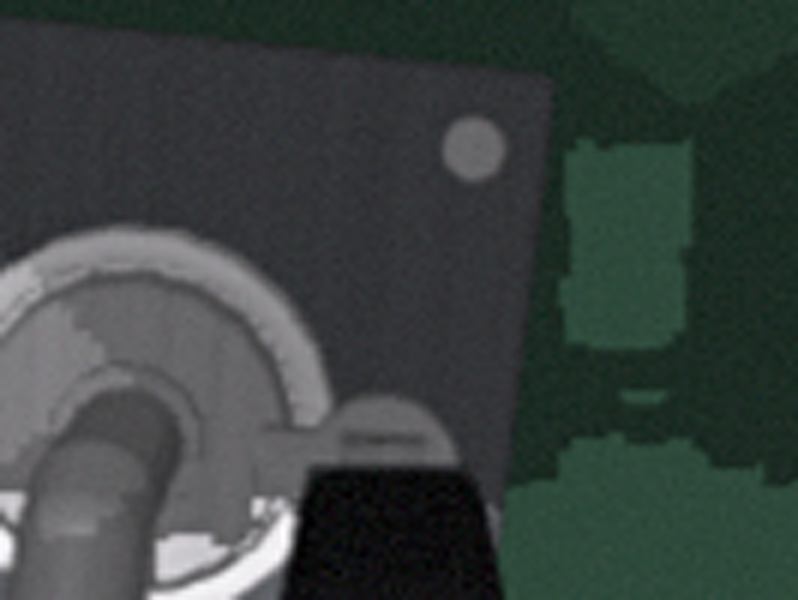

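```bash
python3 - <<'E'
from h import *
w=np.load('w4.npy'); c=cam('wrist',dict(eef_pos=w[:3],ee_rot=w[3:]))
n=lambda u,v,z:bp(c,((u+.5)/6-.5+260,(v+.5)/6-.5+120),z)
print('disc top edge',n(385,396,.032),'-> centre', n(385,396,.032)+.0125*np.array([np.cos(np.radians(-5)),np.sin(np.radians(-5)),0]))
print('head edge',n(340,443,.043),n(430,443,.043))
# overlay in scene
f=cv2.imread('pics/scene4.png'); cs=cam('scene')
def box(cx,cy,z0,z1,h,yaw):
    a=np.radians(yaw)+np.pi/4+np.arange(4)*np.pi/2; r=h*2**.5
    return np.array([[cx+r*np.cos(t),cy+r*np.sin(t),z] for z in(z0,z1) for t in a])
big=cv2.resize(f[180:260,320:420],None,fx=8,fy=8,interpolation=cv2.INTER_CUBIC)
def draw(X,col):
    p=((pj(cs,X)-[320,180]+.5)*8-.5).astype(int)
    for i in range(4):
        for a,b in((i,(i+1)%4),(i+4,(i+1)%4+4),(i,i+4)): cv2.line(big,tuple(map(int,p[a])),tuple(map(int,p[b])),col,1)
draw(box(w[0],w[1],.071,.098,.0115,-5),(0,0,255))
draw(box(.5512,.0442,.032,.041,.007,-5),(0,255,255))
draw(box(w[0],w[1],.146,.182,.009,-5),(255,0,255))
cv2.imwrite('pics/s4o.png',big)
E
```

```text
disc top edge [0.5394 0.0465 0.032 ] -> centre [0.5518 0.0454 0.032 ]
head edge [0.5438 0.0391 0.043 ] [0.545 0.053 0.043]
```

View pics/s4o.png

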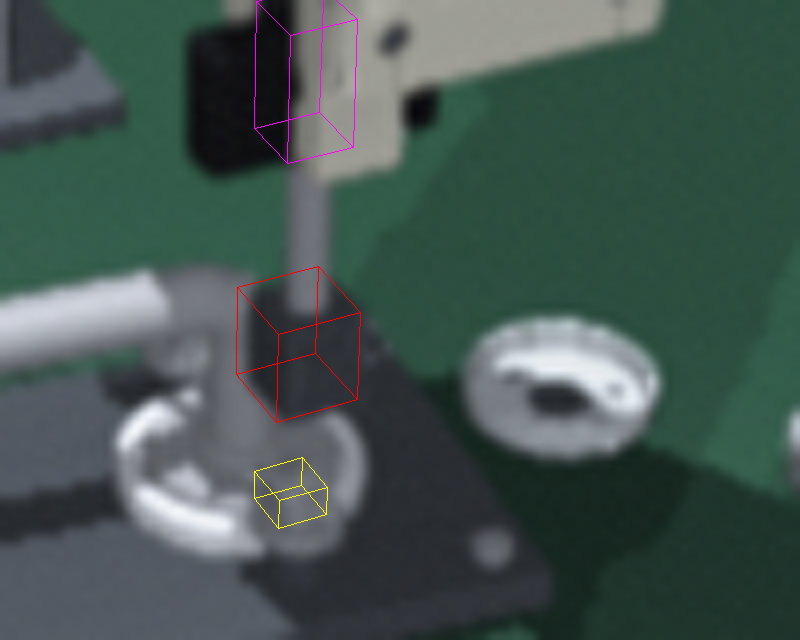

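Emit:
jog_arm --motion '[[[0,0,0.015,0,0,0,0.01],[0,0,0.022,0,0,0,0.01],[0,0,0.027,0,0,0,0.01],[0,0,0.03,0,0,0,0.01],[0,0,0.03,0,0,0,0.01]]]'

```text
t: 5.75
eef_pos: [0.551, 0.0454, 0.1398]
ee_rot: [3.138, 0.001, 3.056]
force: [0.1, -0.4, -1.1]
width: 0.018
```

Emit:
jog_arm --motion '[[[0,0,0.003,0,0,0,0.01],[0,0,0.006,0,0,0,0.01],[0,0,0.008,0,0,0,0.01],[0,0,0.008,0,0,0,0.01]]]'

```text
t: 6.15
eef_pos: [0.5508, 0.0453, 0.1315]
ee_rot: [3.138, 0.0, 3.055]
force: [0.2, -0.7, -1.6]
width: 0.018
```

```bash
python3 - <<'E'
from h import *
plan([.5512,.0454,.131],down(-185))
f=optics.grab_frame('scene'); crop(f,320,180,100,80,8,'pics/s5.png')
E
```

```text
t 6.15 shift [-0.0004  0.0001  0.0005] rot [0.21 0.03 0.06] q [ 0.4345  0.2652 -0.414  -0.0038 -0.8893 -2.089 ] w 0.018042132993385265 F [ 0.1636 -0.6614 -1.6147]
```

View pics/s5.png

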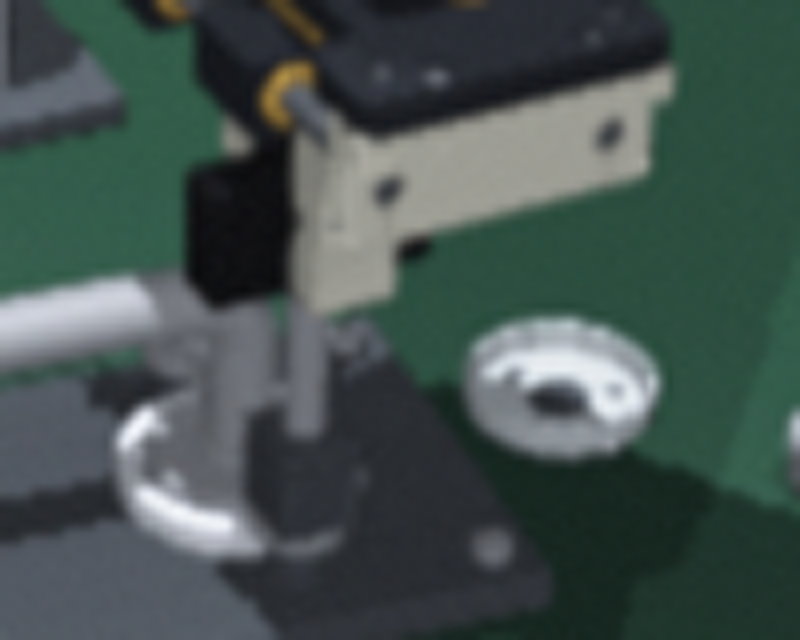

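Emit:
jog_arm --motion '[[[0,0,0,0,0,-8,0.01],[0,0,0,0,0,-16,0.01],[0,0,0,0,0,-24,0.01],[0,0,0,0,0,-32,0.01],[0,0,0,0,0,-40,0.01]]]'

```text
t: 6.7
eef_pos: [0.5509, 0.0447, 0.1317]
ee_rot: [3.14, 0.002, -2.524]
force: [1.1, -2.4, -3.0]
width: 0.0177
```

Emit:
jog_arm --motion '[[[0,0,0,0,0,-8,0.01],[0,0,0,0,0,-16,0.01],[0,0,0,0,0,-24,0.01],[0,0,0,0,0,-32,0.01],[0,0,0,0,0,-40,0.01],[0,0,0,0,0,-48,0.01],[0,0,0,0,0,-56,0.01],[0,0,0,0,0,-56,0.01]]]'

```text
t: 7.5
eef_pos: [0.5507, 0.0445, 0.1317]
ee_rot: [-3.141, 0.002, -1.545]
force: [0.6, -2.2, -2.3]
width: 0.0177
```

```bash
python3 - <<'E'
from h import *
plan([.5512,.0454,.131],down(-89))
f=optics.grab_frame('scene'); crop(f,320,180,100,80,8,'pics/s6.png')
E
```

```text
t 7.5 shift [-0.0009 -0.0005  0.0007] rot [-0.02  0.14  0.5 ] q [ 0.4336  0.2651 -0.4142 -0.0026 -0.8902 -0.4058] w 0.01771477818722829 F [ 0.5764 -2.154  -2.266 ]
```

View pics/s6.png

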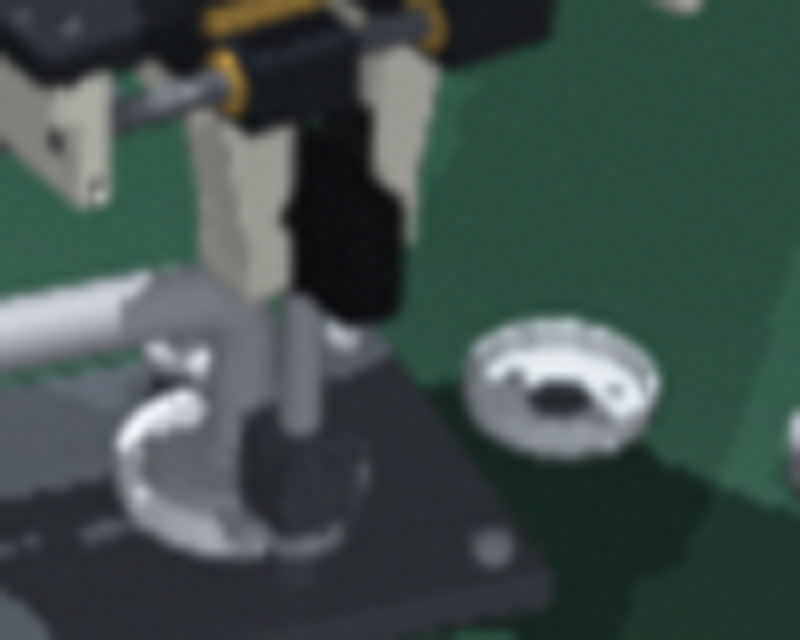

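Emit:
jog_arm --motion '[[[0,0,0,0,0,8,0.01],[0,0,0,0,0,8,0.01],[0,0,-0.01,0,0,8,0.01],[0,0,-0.025,0,0,8,0.01],[0,0,-0.05,0,0,8,0.01],[0,0,-0.08,0,0,8,0.01],[0,0,-0.08,0,0,8,0.01]]]'

```text
t: 8.25
eef_pos: [0.5532, 0.0449, 0.2169]
ee_rot: [-3.134, 0.005, -1.686]
force: [0.5, 0.6, -2.3]
width: 0.0175
```

```bash
python3 - <<'E'
from h import *
f=optics.grab_frame('scene'); crop(f,300,160,120,90,6,'pics/s7.png')
f=optics.grab_frame('top'); crop(f,280,165,90,90,6,'pics/t7.png')
E
```

```text
(no output)
```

View pics/s7.png

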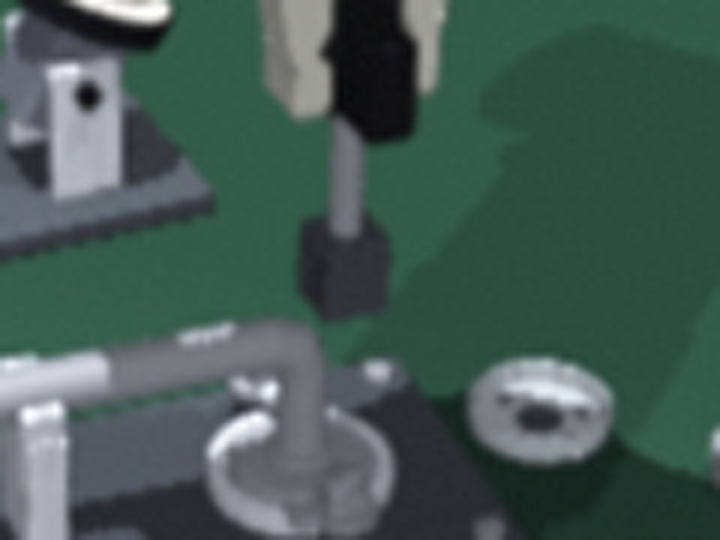

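View pics/t7.png

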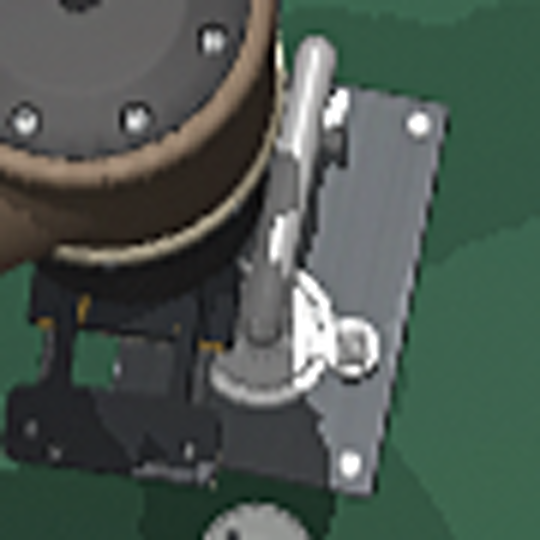

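```bash
python3 - <<'E'
from h import *
plan([.5352,-.0375,.172],down(-185))
E
```

```text
t 8.35 shift [0.0835 0.0062 0.0406] rot [ 0.08  0.27 88.29] q [ 0.4335  0.184  -0.3125 -0.0026 -1.0706 -0.5494] w 0.017727646037629413 F [-0.7209  0.1235 -3.2365]
```

Emit:
jog_arm --motion '[[[0.02,0.002,0,0,0,8,0.01],[0.05,0.004,0,0,0,16,0.01],[0.0835,0.0062,0,0,0,25,0.01],[0.0835,0.0062,0,0,0,33,0.01],[0.0835,0.0062,0,0,0,42,0.01],[0.0835,0.0062,0,0,0,50,0.01],[0.0835,0.0062,0,0,0,58,0.01],[0.0835,0.0062,0,0,0,66,0.01]]]'

```text
t: 9.15
eef_pos: [0.5344, -0.0377, 0.2115]
ee_rot: [3.138, 0.001, -2.845]
force: [0.4, -0.2, -1.7]
width: 0.0177
```

```bash
python3 - <<'E'
from h import *
plan([.5352,-.0375,.172],down(-185))
E
```

```text
t 9.15 shift [-0.0008 -0.0001  0.0395] rot [ 0.19  0.04 21.99] q [ 0.2934  0.1585 -0.3474 -0.0036 -1.0634 -1.5658] w 0.017738336714698554 F [ 0.4302 -0.1551 -1.6733]
```

Emit:
jog_arm --motion '[[[0,0,0.01,0,0,8,0.01],[0,0,0.02,0,0,16,0.01],[0,0,0.04,0,0,22,0.01],[0,0,0.04,0,0,22,0.01],[0,0,0.04,0,0,22,0.01]]]'

```text
t: 9.65
eef_pos: [0.534, -0.0378, 0.1711]
ee_rot: [3.139, -0.002, 3.058]
force: [0.1, -0.1, -1.7]
width: 0.0179
```

```bash
python3 - <<'E'
from h import *
plan([.5352,-.0375,.131],down(-185))
st=arm.get_state()
for n in ['scene','top','wrist']:
    f=optics.grab_frame(n); cv2.imwrite(f'pics/{n}8.png',f[:,:,::-1])
    if n=='scene': crop(f,310,180,100,80,8,'pics/s8.png'); 
    if n=='wrist': crop(f,260,120,133,100,6,'pics/w8.png')
np.save('w8.npy',np.r_[st['eef_pos'],st['ee_rot']]); print(st['eef_pos'],st['ee_rot'])
E
```

```text
t 9.65 shift [-0.0013  0.0003  0.0401] rot [ 0.15 -0.1   0.21] q [ 0.2937  0.1969 -0.4012 -0.0037 -0.9733 -1.946 ] w 0.01787869798296921 F [ 0.0539 -0.1446 -1.7097]
[ 0.534  -0.0378  0.1711] [ 3.139  -0.0017  3.058 ]
```

View pics/w8.png

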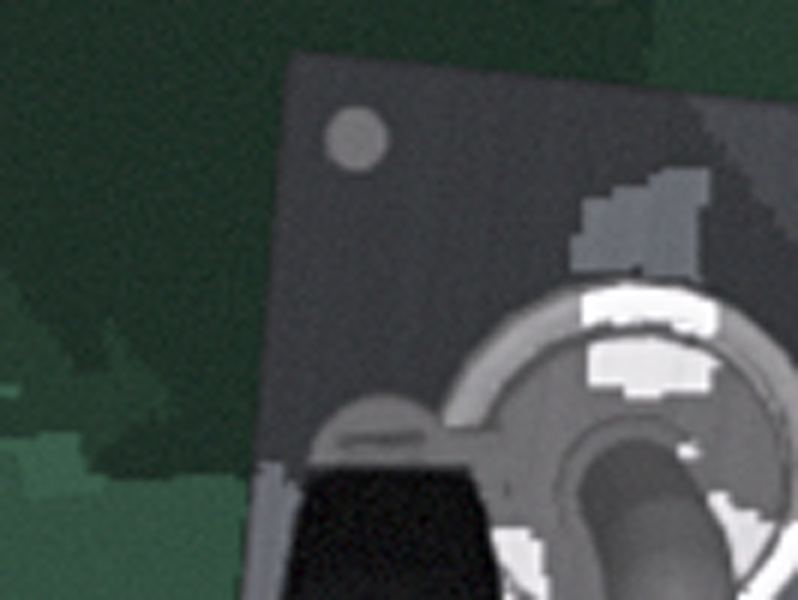

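View pics/s8.png

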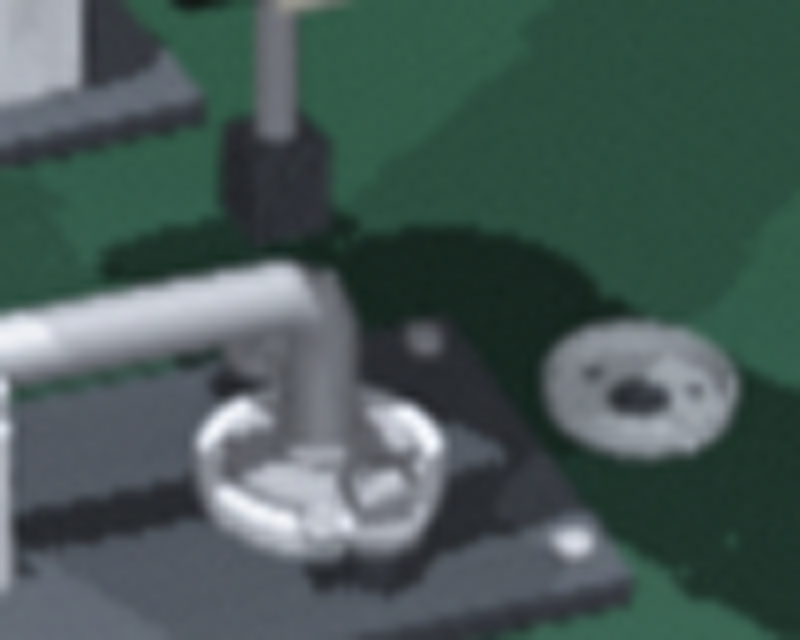

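Emit:
jog_arm --motion '[[[-0.0003,0.0003,0.015,0,0,-2,0.01],[-0.0003,0.0003,0.025,0,0,-2,0.01],[-0.0003,0.0003,0.03,0,0,-2,0.01],[-0.0003,0.0003,0.034,0,0,-2,0.01],[-0.0003,0.0003,0.037,0,0,-2,0.01],[-0.0003,0.0003,0.0395,0,0,-2,0.01],[-0.0003,0.0003,0.0395,0,0,-2,0.01]]]'

```text
t: 10.5
eef_pos: [0.5352, -0.0371, 0.1327]
ee_rot: [3.138, 0.001, 3.091]
force: [-0.8, -0.7, -1.9]
width: 0.0177
```

```bash
python3 - <<'E'
from h import *
f=optics.grab_frame('scene'); crop(f,310,160,100,80,6,'pics/s9.png')
E
```

```text
(no output)
```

View pics/s9.png

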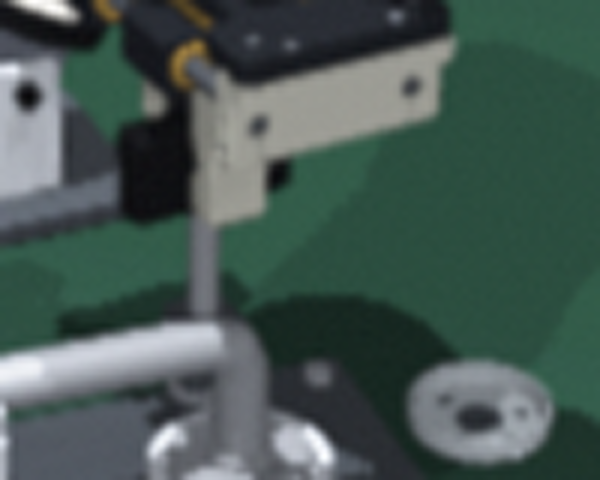

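Emit:
jog_arm --motion '[[[0,0,0.001,0,0,-8,0.01],[0,0,0.001,0,0,-16,0.01],[0,0,0.001,0,0,-24,0.01],[0,0,0.001,0,0,-32,0.01],[0,0,0.001,0,0,-40,0.01],[0,0,0.001,0,0,-48,0.01]]]'

```text
t: 11.15
eef_pos: [0.5352, -0.0378, 0.1321]
ee_rot: [3.141, 0.003, -2.348]
force: [-1.1, -3.2, -2.1]
width: 0.0178
```

Emit:
jog_arm --motion '[[[0,0,0,0,0,-8,0.01],[0,0,0,0,0,-16,0.01],[0,0,0,0,0,-24,0.01],[0,0,0,0,0,-32,0.01],[0,0,0,0,0,-40,0.01],[0,0,0,0,0,-46,0.01],[0,0,0,0,0,-46,0.01]]]'

```text
t: 11.85
eef_pos: [0.535, -0.038, 0.1322]
ee_rot: [-3.141, 0.002, -1.544]
force: [-0.4, -1.4, -2.5]
width: 0.0177
```

Emit:
jog_arm --motion '[[[0,0,0,0,0,8,0.01],[0,0,0,0,0,8,0.01],[0,0,-0.01,0,0,8,0.01],[0,0,-0.025,0,0,8,0.01],[0,0,-0.05,0,0,8,0.01],[0,0,-0.08,0,0,8,0.01],[0,0,-0.08,0,0,8,0.01]]]'

```text
t: 12.55
eef_pos: [0.5375, -0.038, 0.2174]
ee_rot: [-3.133, 0.004, -1.681]
force: [0.7, 0.8, -1.4]
width: 0.0177
```

```bash
python3 - <<'E'
from h import *
f=optics.grab_frame('scene'); crop(f,310,180,100,80,8,'pics/s10.png')
f=optics.grab_frame('top'); crop(f,280,165,90,90,6,'pics/t10.png')
plan([.4935,.2302,.215],down(-168))
E
```

```text
t 12.65 shift [-0.2619  0.0714 -0.0009] rot [-0.01  0.27 71.61] q [ 0.2931  0.1568 -0.3454 -0.0024 -1.0647 -0.4036] w 0.017662285133215525 F [-0.5639 -0.2265 -1.4102]
```

View pics/s10.png

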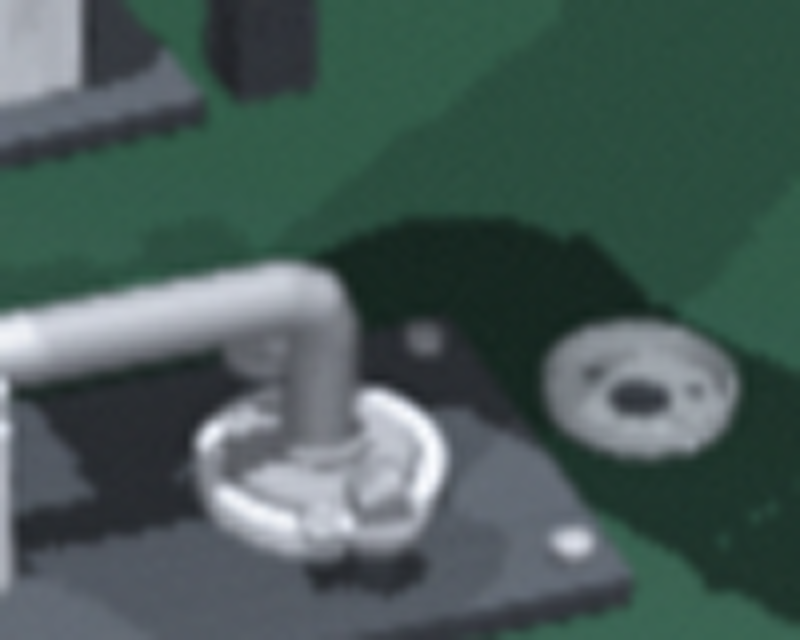

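View pics/t10.png

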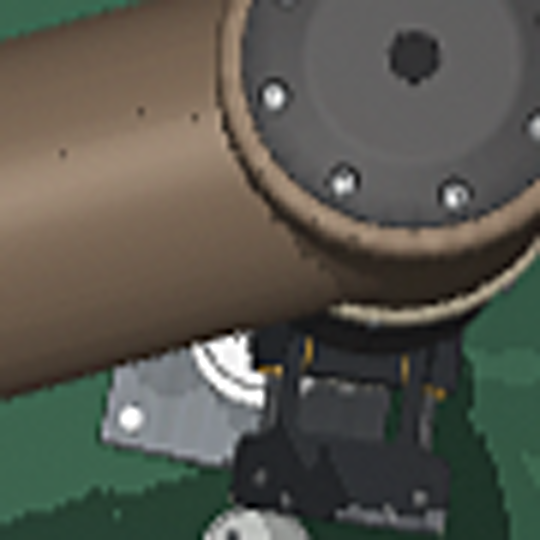

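Emit:
jog_arm --motion '[[[-0.262,0.0714,-0.001,0,0.3,71.6,0.01],[-0.262,0.0714,-0.001,0,0.3,71.6,0.01],[-0.262,0.0714,-0.001,0,0.3,71.6,0.01],[-0.262,0.0714,-0.001,0,0.3,71.6,0.01],[-0.262,0.0714,-0.001,0,0.3,71.6,0.01],[-0.262,0.0714,-0.001,0,0.3,71.6,0.01],[-0.262,0.0714,-0.001,0,0.3,71.6,0.01],[-0.262,0.0714,-0.001,0,0.3,71.6,0.01]]]'

```text
t: 13.45
eef_pos: [0.4924, 0.2317, 0.2139]
ee_rot: [-3.141, -0.002, -2.804]
force: [-0.4, -0.6, -1.9]
width: 0.0181
```

```bash
python3 - <<'E'
from h import *
plan([.4935,.2302,.215],down(-168))
E
```

```text
t 13.45 shift [-0.0005 -0.0018 -0.0011] rot [-0.06 -0.13  7.36] q [ 0.7999  0.1721 -0.3262 -0.0002 -1.0749 -2.0327] w 0.0181210240468224 F [-0.4178 -0.6309 -1.858 ]
```

Emit:
jog_arm --motion '[[[-0.0005,-0.0015,0.01,0,0,6.5,0.01],[-0.0005,-0.0015,0.03,0,0,6.5,0.01],[-0.0005,-0.0015,0.05,0,0,6.5,0.01],[-0.0005,-0.0015,0.05,0,0,6.5,0.01],[-0.0005,-0.0015,0.05,0,0,6.5,0.01]]]'

```text
t: 13.95
eef_pos: [0.4931, 0.2301, 0.1636]
ee_rot: [-3.139, -0.004, -2.916]
force: [0.8, 0.5, -1.9]
width: 0.0175
```

```bash
python3 - <<'E'
from h import *
f=optics.grab_frame('top'); crop(f,210,165,160,120,5,'pics/t11.png')
f=optics.grab_frame('scene'); crop(f,370,190,120,120,5,'pics/s11.png')
plan([.4935,.2302,.109],down(-167))
E
```

```text
t 14.05 shift [ 0.0003 -0.0004  0.0557] rot [-0.05 -0.07 -0.11] q [ 0.7968  0.2186 -0.3908  0.0002 -0.9629 -2.1428] w 0.017743614226876873 F [ 0.0336 -0.4884 -2.0389]
```

View pics/t11.png

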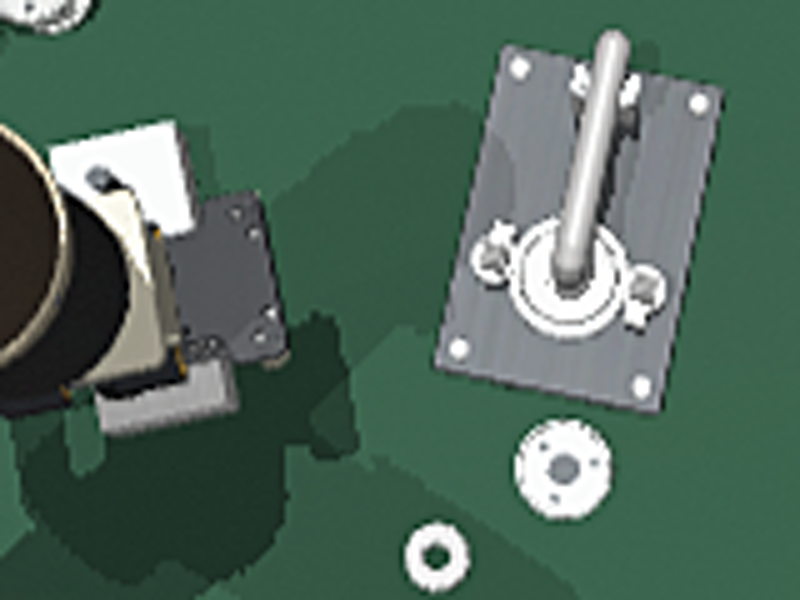

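View pics/s11.png

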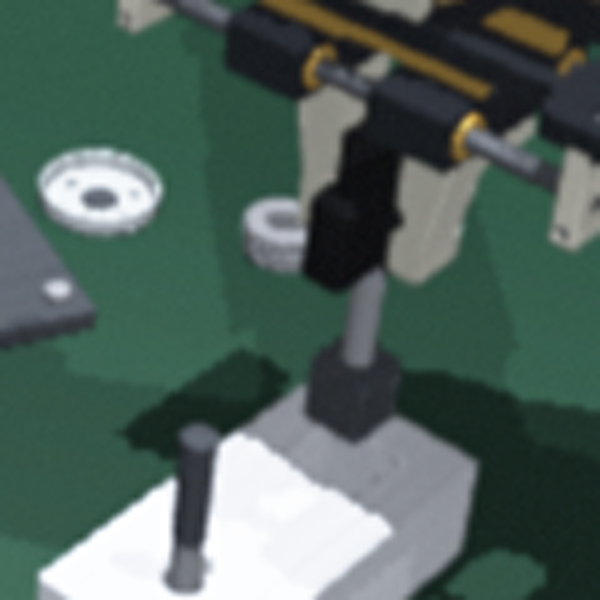

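Both tongues are now a quarter turn off the rose: the left tongue at (503,232) points up the picture and the right one at (636,315) points down. The key sits over its hole, so I'll lower it.

Emit:
jog_arm --motion '[[[0.0003,0,0.012,0,0,0,0.01],[0.0003,0,0.024,0,0,0,0.01],[0.0003,0,0.034,0,0,0,0.01],[0.0003,0,0.044,0,0,0,0.01],[0.0003,0,0.05,0,0,0,0.01],[0.0003,0,0.053,0,0,0,0.01],[0.0003,0,0.0545,0,0,0,0.01],[0.0003,0,0.0545,0,0,0,0.01]]]'

```text
t: 14.85
eef_pos: [0.4935, 0.2306, 0.1102]
ee_rot: [-3.141, -0.001, -2.917]
force: [0.6, 0.4, -1.7]
width: 0.0179
```

Emit:
jog_arm --motion '[[[0,0,0.001,0,0,0,0.01],[0,0,0.001,0,0,0,0.01],[0,0,0.001,0,0,0,0.05],[0,0,0.001,0,0,0,0.05],[0,0,0.001,0,0,0,0.05],[0,0,0.001,0,0,0,0.05]]]'

```text
t: 15.45
eef_pos: [0.4936, 0.2307, 0.1094]
ee_rot: [-3.141, -0.001, -2.917]
force: [0.7, 0.2, -0.6]
width: 0.044
```

Emit:
jog_arm --motion '[[[0,0,-0.03,0,0,0,0.05],[0,0,-0.08,0,0,0,0.05],[0,0,-0.13,0,0,0,0.05],[0,0,-0.13,0,0,0,0.05],[0,0,-0.13,0,0,0,0.05]]]'

```text
t: 15.95
eef_pos: [0.4941, 0.2313, 0.2411]
ee_rot: [3.14, 0.002, -2.917]
force: [-0.7, -0.6, -0.6]
width: 0.0504
```

```bash
python3 - <<'E'
from h import *
f=optics.grab_frame('scene'); crop(f,360,200,130,130,5,'pics/s12.png')
E
```

```text
(no output)
```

View pics/s12.png

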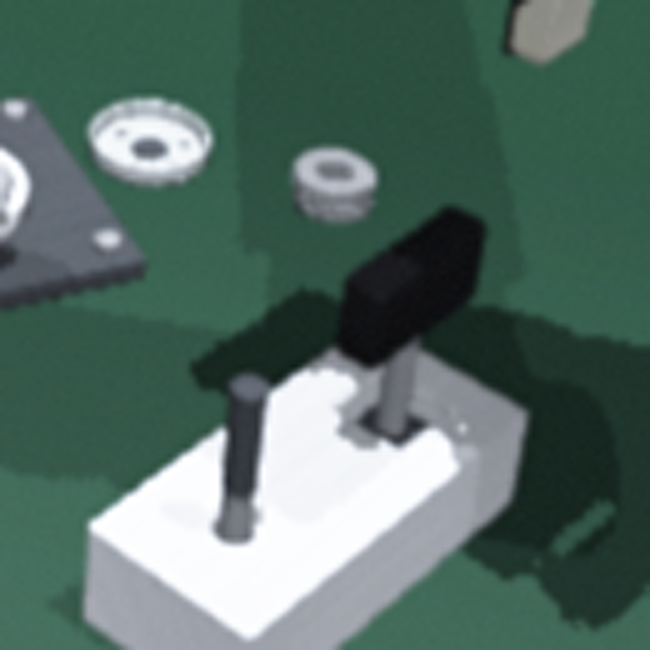

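The key is back, upright in its hole. Next is the handle.

```bash
python3 - <<'E'
from h import *
plan([.5695,-.0016,.19],down(-190.8))
E
```

```text
t 16.0 shift [-0.0224 -0.2435  0.0496] rot [-0.01 -0.02 23.68] q [ 0.7972  0.1514 -0.2896 -0.0001 -1.1302 -2.1431] w 0.05001907567581962 F [ 0.618  -0.3796  0.0362]
```

Emit:
jog_arm --motion '[[[-0.0224,-0.2435,0.05,0,0,23.7,0.05],[-0.0224,-0.2435,0.05,0,0,23.7,0.05],[-0.0224,-0.2435,0.05,0,0,23.7,0.05],[-0.0224,-0.2435,0.05,0,0,23.7,0.05],[-0.0224,-0.2435,0.05,0,0,23.7,0.05],[-0.0224,-0.2435,0.05,0,0,23.7,0.05],[-0.0224,-0.2435,0.05,0,0,23.7,0.05],[-0.0224,-0.2435,0.05,0,0,23.7,0.05]]]'

```text
t: 16.8
eef_pos: [0.5691, -0.0013, 0.1888]
ee_rot: [-3.141, -0.002, 2.953]
force: [-0.4, -0.1, 0.1]
width: 0.0498
```

```bash
python3 - <<'E'
from h import *
plan([.5695,-.0016,.078],down(-190.8))
st=arm.get_state(); f=optics.grab_frame('wrist'); cv2.imwrite('pics/w13.png',f[:,:,::-1]); np.save('w13.npy',np.r_[st['eef_pos'],st['ee_rot']])
crop(f,240,120,180,150,4,'pics/w13c.png')
E
```

```text
t 16.8 shift [-0.0006 -0.0001  0.1108] rot [-0.05 -0.09 -0.01] q [ 0.3414  0.2338 -0.3083 -0.0001 -1.0305 -2.1009] w 0.04984987103157942 F [-0.3906 -0.1169  0.0531]
```

View pics/w13c.png

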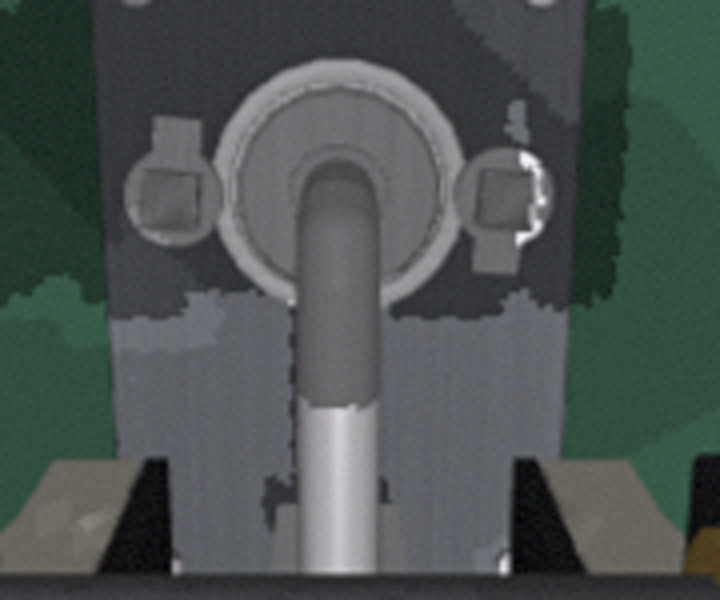

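```bash
python3 - <<'E'
from h import *
w=np.load('w13.npy'); c=cam('wrist',dict(eef_pos=w[:3],ee_rot=w[3:]))
n=lambda u,v,z:bp(c,((u+.5)/4-.5+240,(v+.5)/4-.5+120),z)
L=n(505,196,.032);R=n(172,197,.032);print(L,R,(L+R)/2,np.linalg.norm(L-R))
print('rose', n(341,186,.025),'lever',n(337.5,300,.0845),n(339,550,.0845))
a,b=n(337.5,300,.0845),n(339,550,.0845);print(np.degrees(np.arctan2(*(b-a)[1::-1])))
E
```

```text
[0.5517 0.0452 0.032 ] [ 0.5361 -0.0381  0.032 ] [0.5439 0.0036 0.032 ] 0.08470860570985374
rose [0.5425 0.0045 0.025 ] lever [0.5576 0.0009 0.0845] [ 0.6153 -0.0098  0.0845]
-10.483917729561794
```

Emit:
jog_arm --motion '[[[-0.0008,0,0.04,0,0,0,0.05],[-0.0008,0,0.08,0,0,0,0.05],[-0.0008,0,0.1,0,0,0,0.05],[-0.0008,0,0.111,0,0,0,0.05],[-0.0008,0,0.111,0,0,0,0.05],[-0.0008,0,0.111,0,0,0,0.05],[-0.0008,0,0.111,0,0,0,0.01],[-0.0008,0,0.111,0,0,0,0.01]]]' --newtons 60

```text
t: 17.65
eef_pos: [0.5707, -0.0007, 0.0795]
ee_rot: [3.141, 0.001, 2.954]
force: [0.6, 0.3, 0.1]
width: 0.0388
```

Emit:
jog_arm --motion '[[[0,0,0,0,0,0,0.01],[0,0,0,0,0,0,0.01],[0,0,0,0,0,0,0.01]]]'

```text
t: 17.95
eef_pos: [0.571, -0.0008, 0.08]
ee_rot: [3.141, 0.002, 2.954]
force: [0.4, -1.9, 2.0]
width: 0.0174
```

Emit:
jog_arm --motion '[[[0,0,0,0,0,0,0.01],[0,0,-0.005,0,0,0,0.01],[0,0,-0.01,0,0,0,0.01],[0,0,-0.02,0,0,0,0.01],[0,0,-0.02,0,0,0,0.01]]]'

```text
t: 18.45
eef_pos: [0.5719, -0.0006, 0.1017]
ee_rot: [3.14, 0.004, 2.954]
force: [0.8, 0.6, -1.7]
width: 0.0173
```

```bash
python3 - <<'E'
from h import *
f=optics.grab_frame('scene'); crop(f,270,150,140,110,6,'pics/s14.png')
E
```

```text
(no output)
```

View pics/s14.png

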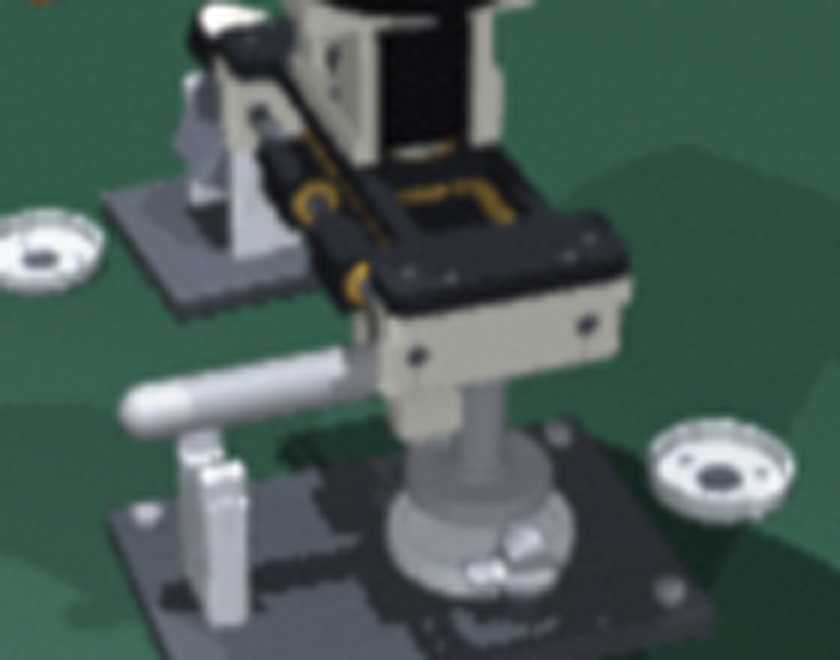

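```bash
cat > ring.py <<'E'
from h import *
from scipy.optimize import least_squares
def contour(img,x,y,w=30):
    g=cv2.resize(img[y-w:y+w,x-w:x+w],None,fx=4,fy=4,interpolation=cv2.INTER_CUBIC).min(2)
    m=(g>170).astype(np.uint8)
    cs,_=cv2.findContours(m,cv2.RETR_EXTERNAL,cv2.CHAIN_APPROX_NONE)
    c=min([k for k in cs if cv2.contourArea(k)>300],key=lambda k:abs(k.mean((0,1))-2*w*2).sum())[:,0,:].astype(float)
    return (c+.5)/4-.5+[x-w,y-w]
def circ(p,n=90):
    cx,cy,z,r,psi,til=p
    y=np.array([-np.sin(psi),np.cos(psi),0]);zz=np.array([-np.cos(psi)*np.sin(til),-np.sin(psi)*np.sin(til),np.cos(til)])
    x=np.cross(y,zz);a=np.linspace(0,2*np.pi,n,endpoint=False)
    return np.array([cx,cy,z])+r*(np.cos(a)[:,None]*x+np.sin(a)[:,None]*y)
E
python3 - <<'E'
from ring import *
w=np.load('w1.npy')
V=[]
for f,(x,y),c in [('top0',(419,236),cam('top')),('scene0',(315,159),cam('scene')),('w1',(128,217),cam('wrist',dict(eef_pos=w[:3],ee_rot=w[3:])))]:
    k=contour(cv2.imread(f'pics/{f}.png'),x,y); print(f,len(k),k.min(0),k.max(0),cv2.fitEllipse(k.astype(np.float32))); V.append((c,k))
def res(p,V):
    r=[]
    for c,k in V:
        e=cv2.fitEllipse(k.astype(np.float32)); q=pj(c,circ(p))
        d=np.linalg.norm(q[:,None]-k[None],axis=2).min(1); 
        # signed
        r+=list(d)
    return np.array(r)
for name,VV in [('all',V),('top+w',[V[0],V[2]]),('top',V[:1]),('w',V[2:]),('scene',V[1:2])]:
  for full in (0,1):
    fixed=lambda s:np.r_[s[:2],.096,s[2],s[3],np.radians(25)] if not full else s
    s0=[.495,-.245,.03,-.1] if not full else [.495,-.245,.096,.03,-.1,.436]
    o=least_squares(lambda s:res(fixed(s),VV),s0,x_scale=[.01,.01,.005,.1] if not full else [.01,.01,.01,.005,.1,.1],diff_step=1e-3)
    print(name,full,o.x,np.sqrt((o.fun**2).mean()))
E
```

```text
top0 280 [405.875 224.625] [430.875 248.125] ((418.2422790527344, 236.44102478027344), (23.512142181396484, 25.221426010131836), 77.07408905029297)
scene0 208 [303.375 150.375] [327.375 162.875] ((315.2205810546875, 156.6966094970703), (7.758922576904297, 26.29529571533203), 112.62657165527344)
w1 611 [ 99.625 190.375] [153.375 244.375] ((126.41753387451172, 216.7697296142578), (49.32575607299805, 57.102413177490234), 48.84257507324219)
all 0 [ 0.4942 -0.2446  0.0328 -0.1422] 0.5782277513674545
all 1 [ 0.4942 -0.2453  0.0948  0.0329 -0.1384  0.4528] 0.5380910589170104
top+w 0 [ 0.4943 -0.2448  0.0328 -0.1194] 0.6273154641390809
top+w 1 [ 0.4945 -0.2462  0.0938  0.0332 -0.1123  0.4861] 0.5298892623616597
top 0 [ 0.4947 -0.2459  0.0324 -0.0811] 0.16133625107585858
top 1 [ 0.495  -0.2466  0.0927  0.0323 -0.0968  0.4046] 0.1482572411936129
w 0 [ 0.4941 -0.2445  0.0329 -0.1241] 0.7799212470305755
w 1 [ 0.4943 -0.2458  0.0942  0.0333 -0.1106  0.488 ] 0.687711522443128
scene 0 [ 0.4943 -0.2411  0.0331 -0.1552] 0.16828355908227505
scene 1 [ 0.4953 -0.2391  0.0971  0.033  -0.1483  0.4211] 0.13902688689760698
```

```bash
python3 - <<'E'
from h import *
plan([.5719,-.0006,.25],down(-190.8))
E
```

```text
t 18.5 shift [-0.0009  0.0003 -0.149 ] rot [0.09 0.21 0.06] q [ 0.3414  0.3274 -0.4092  0.0006 -0.8301 -2.1   ] w 0.017745974678402807 F [-0.6017 -0.1281 -2.8324]
```

Emit:
jog_arm --motion '[[[0,0,-0.03,0,0,0,0.01],[0,0,-0.07,0,0,0,0.01],[0,0,-0.11,0,0,0,0.01],[0,0,-0.149,0,0,0,0.01],[0,0,-0.149,0,0,0,0.01]]]'

```text
t: 19.0
eef_pos: [0.5737, -0.0005, 0.2562]
ee_rot: [3.137, 0.013, 2.955]
force: [1.0, -0.2, -3.0]
width: 0.0172
```

```bash
cat >> h.py <<'E'
def target(lens=(.4945,-.245,.096),psi=-6.2,til=25.,off=.0275,dist=.161,gz=0.):
    psi=np.radians(psi);til=np.radians(til)
    y=np.array([-np.sin(psi),np.cos(psi),0]);zz=np.array([-np.cos(psi)*np.sin(til),-np.sin(psi)*np.sin(til),np.cos(til)])
    R=np.c_[-y,np.cross(-zz,-y),-zz]
    return np.array(lens)+dist*zz+off*y,R,zz,y
E
python3 - <<'E'
from h import *
f=optics.grab_frame('scene'); crop(f,250,90,160,120,5,'pics/s15.png')
p,R,zz,y=target(); print(p,zz,y)
plan(p,R)
plan(p+np.array([0,0,.06]),R)
E
```

```text
[ 0.4298 -0.2103  0.2419] [-0.4201  0.0456  0.9063] [0.108  0.9942 0.    ]
t 19.05 shift [ 0.1009 -0.2328  0.0091] rot [ 18.8  -20.01 -92.99] q [ 0.3416  0.1821 -0.2205  0.0008 -1.1584 -2.1   ] w 0.017302513740902154 F [-0.593   0.1991 -4.4975]
t 19.05 shift [ 0.1004 -0.2325 -0.0509] rot [ 18.8  -20.01 -92.99] q [ 0.3416  0.1821 -0.2205  0.0008 -1.1584 -2.1   ] w 0.017302513740902154 F [-0.593   0.1991 -4.4975]
```

View pics/s15.png

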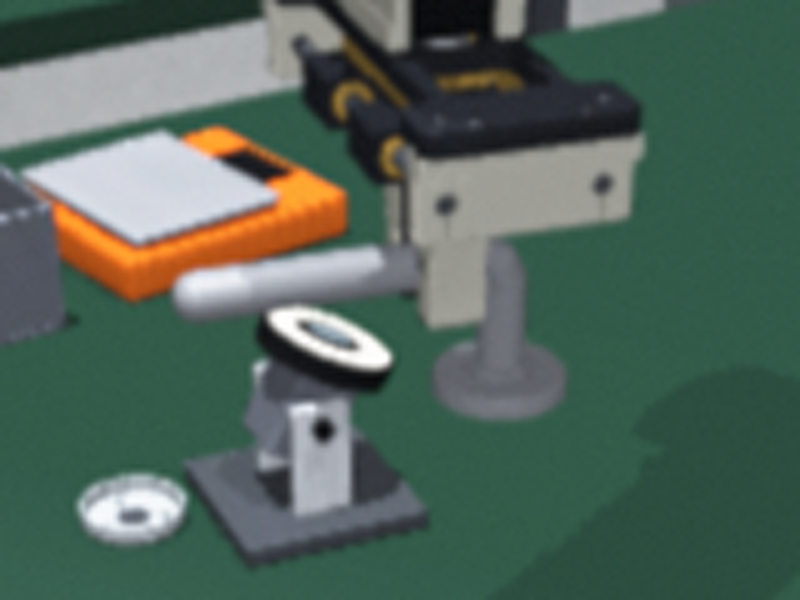

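Emit:
jog_arm --motion '[[[0.01,-0.02,-0.05,1.6,-1.7,-8,0.01],[0.03,-0.05,-0.05,3.2,-3.4,-16,0.01],[0.05,-0.09,-0.05,4.8,-5.2,-24,0.01],[0.07,-0.14,-0.05,6.5,-6.9,-32,0.01],[0.09,-0.18,-0.05,8.1,-8.6,-40,0.01],[0.1,-0.2,-0.05,9.7,-10.3,-48,0.01],[0.1,-0.22,-0.05,11.3,-12,-56,0.01],[0.1,-0.2325,-0.05,12.9,-13.8,-64,0.01]]]'

```text
t: 19.85
eef_pos: [0.4284, -0.2111, 0.2994]
ee_rot: [-2.832, 0.084, -2.185]
force: [0.7, -0.2, -3.1]
width: 0.0175
```

```bash
python3 - <<'E'
from h import *
p,R,zz,y=target()
plan(p+np.array([0,0,.06]),R)
E
```

```text
t 19.85 shift [-0.0017 -0.0014 -0.002 ] rot [  5.91  -6.18 -28.69] q [ 0.0545 -0.2115 -0.6064  0.1632 -0.8877 -0.7663] w 0.0175245135938771 F [ 0.7198 -0.1945 -3.148 ]
```

Emit:
jog_arm --motion '[[[-0.0017,-0.0014,-0.002,1.6,-1.7,-8,0.01],[-0.0017,-0.0014,-0.002,3.3,-3.4,-16,0.01],[-0.0017,-0.0014,-0.002,5,-5.1,-24,0.01],[-0.0017,-0.0014,-0.002,5.9,-6.2,-28.7,0.01],[-0.0017,-0.0014,-0.002,5.9,-6.2,-28.7,0.01],[-0.0017,-0.0014,-0.002,5.9,-6.2,-28.7,0.01]]]'

```text
t: 20.45
eef_pos: [0.4291, -0.2104, 0.3008]
ee_rot: [-2.708, 0.001, -1.682]
force: [0.9, 0.2, -2.6]
width: 0.018
```

```bash
python3 - <<'E'
from h import *
p,R,zz,y=target()
plan(p,R); print(arm.get_state()['eef_pos'])
for n in ['scene','top','wrist']:
    f=optics.grab_frame(n); cv2.imwrite(f'pics/{n}16.png',f[:,:,::-1])
E
```

```text
t 20.45 shift [-0.0001  0.0241  0.0537] rot [ 0.15 -0.01 -0.19] q [-0.0098 -0.2594 -0.6281  0.0595 -0.771  -0.1354] w 0.01795759240655524 F [ 0.867   0.229  -2.5675]
[ 0.4291 -0.2104  0.3008]
```

View pics/scene16.png

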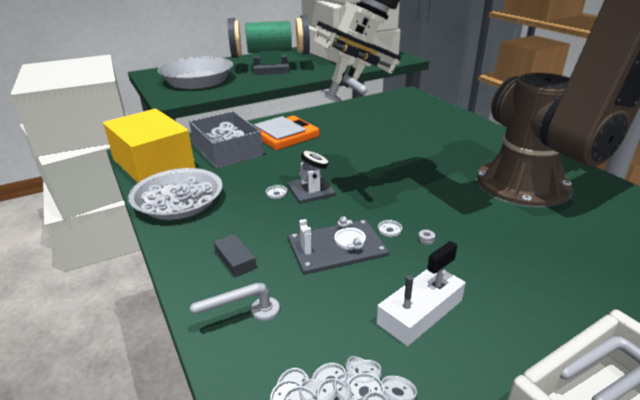

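View pics/wrist16.png

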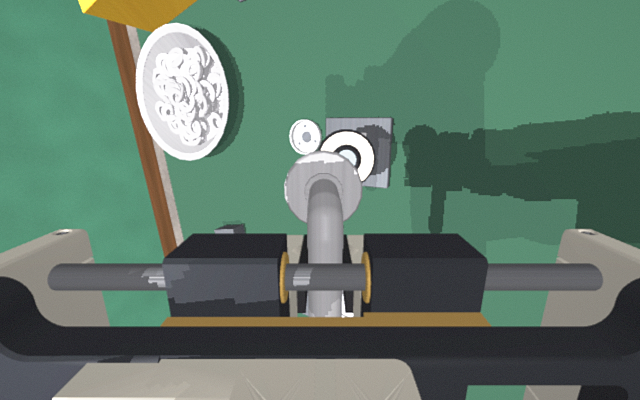

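Emit:
jog_arm --motion '[[[0,0.012,0.025,0,0,0,0.01],[0,0.019,0.042,0,0,0,0.01],[0,0.0241,0.0537,0.1,0,-0.2,0.01],[0,0.0241,0.0537,0.1,0,-0.2,0.01],[0,0.0241,0.0537,0.1,0,-0.2,0.01]]]'

```text
t: 21.1
eef_pos: [0.4308, -0.2101, 0.2427]
ee_rot: [-2.706, -0.001, -1.677]
force: [-0.0, -0.6, -1.3]
width: 0.0177
```

```bash
python3 - <<'E'
from h import *
p,R,zz,y=target()
plan(p,R)
st=arm.get_state(); np.save('w17.npy',np.r_[st['eef_pos'],st['ee_rot']]); print(st['eef_pos'])
for n in ['wrist','scene','top']:
    f=optics.grab_frame(n); cv2.imwrite(f'pics/{n}17.png',f[:,:,::-1])
    if n=='wrist': crop(f,260,100,140,110,5,'pics/w17c.png')
    if n=='scene': crop(f,270,40,130,110,6,'pics/s17c.png')
    if n=='top': crop(f,340,170,120,100,6,'pics/t17c.png')
E
```

```text
t 21.1 shift [0.0003 0.0012 0.0003] rot [ 0.02 -0.    0.13] q [-0.0092 -0.2079 -0.7372  0.0731 -0.6086 -0.1475] w 0.01769154977376202 F [-0.0004 -0.6125 -1.3451]
[ 0.4308 -0.2101  0.2427]
```

View pics/w17c.png

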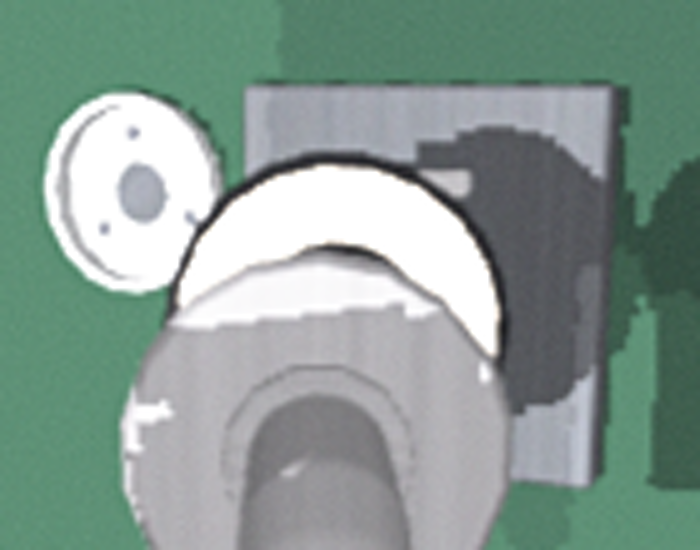

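View pics/s17c.png

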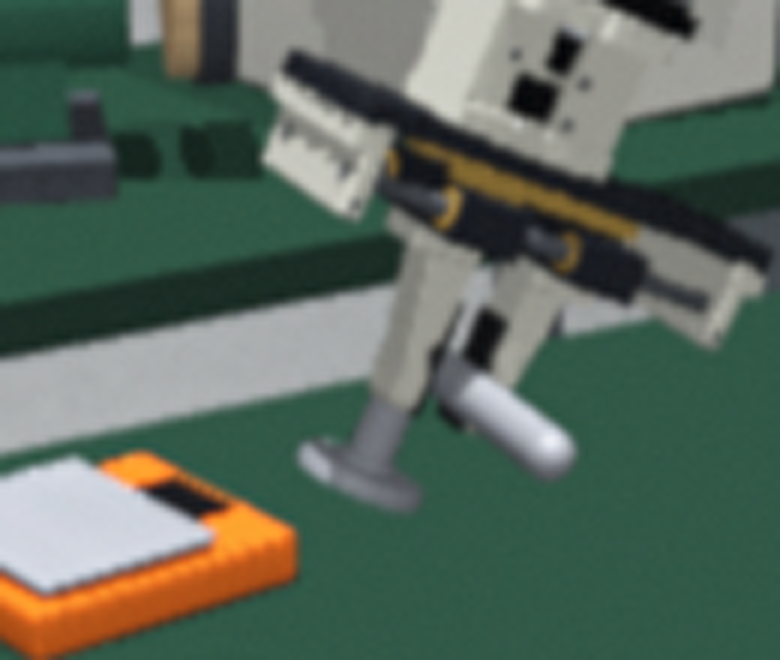

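View pics/t17c.png

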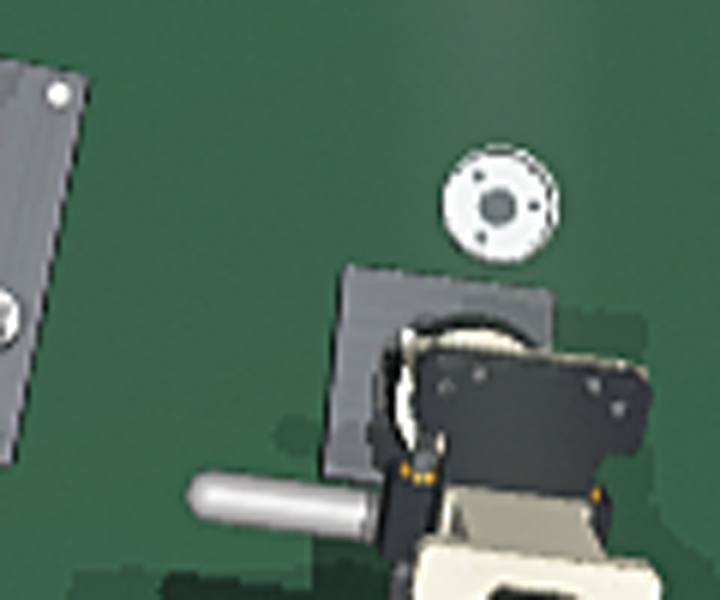

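```bash
python3 - <<'E'
from h import *
f=cv2.imread('pics/wrist17.png')[:,:,::-1]
crop(f,276,125,95,75,8,'pics/w17d.png')
# overlay
w=np.load('w17.npy'); c=cam('wrist',dict(eef_pos=w[:3],ee_rot=w[3:]))
T=Ro.from_euler('xyz',w[3:]).as_matrix()
im=cv2.imread('pics/w17d.png')
def put(X,col):
    for q in ((pj(c,X)-[276,125]+.5)*8-.5): cv2.circle(im,tuple(map(int,np.round(q))),2,col,-1)
a=np.linspace(0,2*np.pi,120)
def rose(off,dist,h,r=.027): # tool coords
    X=np.c_[off+r*np.cos(a),r*np.sin(a),np.full(120,dist-h)]; return X@T.T+w[:3]
put(rose(.0275,.061,.008),(0,0,255)); put(rose(.0275,.061,0),(0,0,128))
put(rose(.0275,.066,.008),(255,0,0))
from ring import circ
put(circ([.4945,-.245,.096,.033,np.radians(-6.2),np.radians(25)],120),(0,200,0))
put(circ([.4945,-.245,.096,.036,np.radians(-6.2),np.radians(25)],120),(255,0,255))
cv2.imwrite('pics/w17o.png',im)
E
```

```text
(no output)
```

View pics/w17d.png

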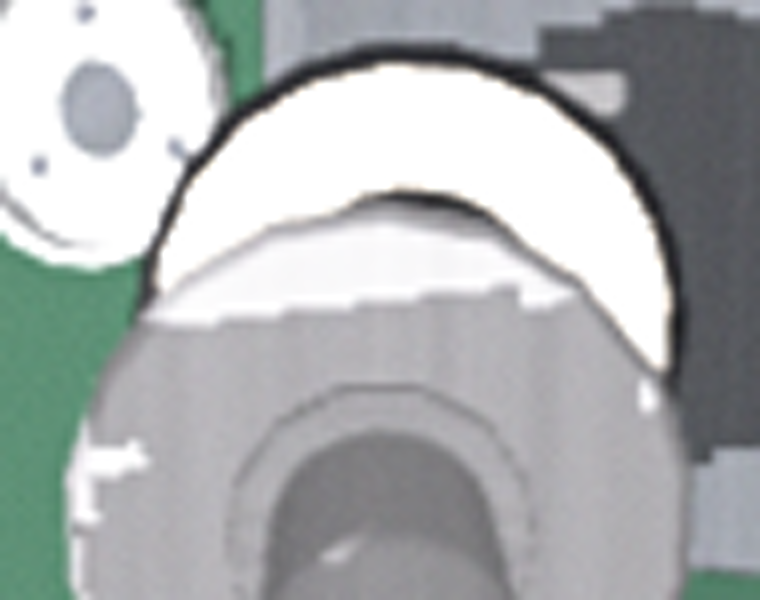

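View pics/w17o.png

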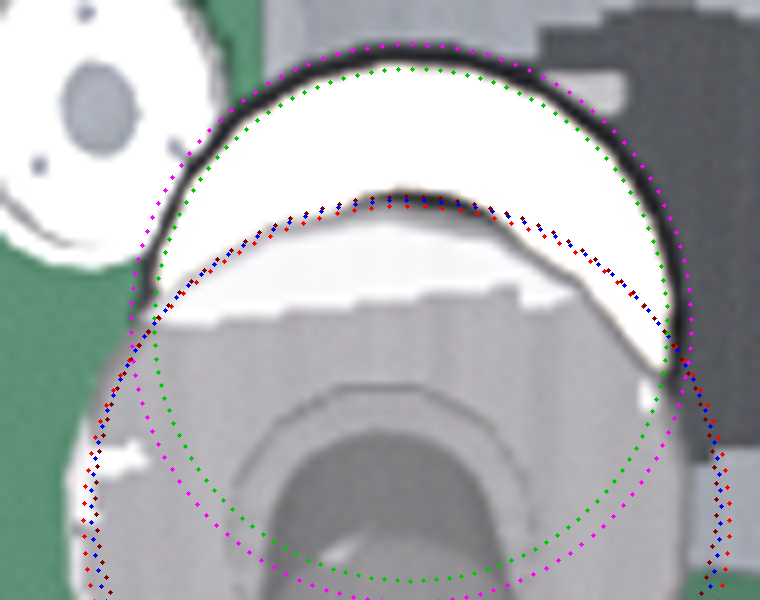

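```bash
python3 - <<'E'
from h import *
w=np.load('w17.npy'); c=cam('wrist',dict(eef_pos=w[:3],ee_rot=w[3:]));T=Ro.from_euler('xyz',w[3:]).as_matrix()
for X in [[.0275,0,.053],[.0275,.027,.053],[.0275,-.027,.053],[0,0,.003]]: print(pj(c,np.array(X)@T.T+w[:3]),((pj(c,np.array(X)@T.T+w[:3])-[276,125]+.5)*8-.5))
print(optics.camera_model('wrist')['mount'].tolist())
E
```

```text
[[326.3414 191.0783]] [[406.2313 532.1267]]
[[366.6588 191.0875]] [[728.7705 532.2   ]]
[[286.0193 191.0692]] [[ 83.6546 532.0534]]
[[326.7675 263.7494]] [[ 409.6399 1113.4952]]
[[0.00031679353189209845, -0.9618885000179542, -0.27344179120073747, 0.07304199826181568], [0.9999998901297898, 0.00021024114911504278, 0.00041897382627031595, -0.0011180031190730633], [-0.00034551738889967325, -0.27344189388582874, 0.9618884609380989, -0.13580192812559497], [0.0, 0.0, 0.0, 1.0]]
```

```bash
for i in 1 2; do python3 - <<'E'
from h import *
for n in ('wrist','top','scene'):
    for i in range(3):
        m=optics.camera_model(n); print(n,m['mount'][:3,3] if n=='wrist' else -m['R'].T@m['t'],m['mtx'][0])
E
done
```

```text
wrist [ 0.073  -0.0011 -0.1358] [289.795    0.     324.7908]
wrist [ 0.073  -0.0011 -0.1358] [289.795    0.     324.7908]
wrist [ 0.073  -0.0011 -0.1358] [289.795    0.     324.7908]
top [ 0.3838 -0.01    1.2884] [456.8045   0.     317.5343]
top [ 0.3838 -0.01    1.2884] [456.8045   0.     317.5343]
top [ 0.3838 -0.01    1.2884] [456.8045   0.     317.5343]
scene [0.9785 0.6994 0.6245] [464.653    0.     322.4445]
scene [0.9785 0.6994 0.6245] [464.653    0.     322.4445]
scene [0.9785 0.6994 0.6245] [464.653    0.     322.4445]
wrist [ 0.073  -0.0011 -0.1358] [289.795    0.     324.7908]
wrist [ 0.073  -0.0011 -0.1358] [289.795    0.     324.7908]
wrist [ 0.073  -0.0011 -0.1358] [289.795    0.     324.7908]
top [ 0.3838 -0.01    1.2884] [456.8045   0.     317.5343]
top [ 0.3838 -0.01    1.2884] [456.8045   0.     317.5343]
top [ 0.3838 -0.01    1.2884] [456.8045   0.     317.5343]
scene [0.9785 0.6994 0.6245] [464.653    0.     322.4445]
scene [0.9785 0.6994 0.6245] [464.653    0.     322.4445]
scene [0.9785 0.6994 0.6245] [464.653    0.     322.4445]
```

```bash
cat > fit.py <<'E'
from h import *
from scipy.optimize import least_squares
import sys
m=optics.camera_model('wrist');K=m['mtx'];M=m['mount'];Rc=M[:3,:3]
t=np.array([.0722,-.0001,-.1363])  # nominal mount translation
a=np.linspace(0,2*np.pi,360)
def pt(X): # tool->px
    Y=(X-t)@Rc; p=Y@K.T; return p[:,:2]/p[:,2:]
def rose(s,h):
    ox,oy,oz=s[:3]; rx,ry=(s[3],s[4]) if len(s)>3 else (0,0)
    R=Ro.from_rotvec([rx,ry,0]).as_matrix()
    return np.array([ox,oy,oz])+np.c_[.027*np.cos(a),.027*np.sin(a),np.full(360,-h)]@R.T
def ring(s,r):
    R=Ro.from_rotvec([s[3],s[4],0]).as_matrix() if len(s)>3 else np.eye(3)
    return s[:3]+np.c_[r*np.cos(a),r*np.sin(a),0*a]@R.T
def sil(ptsets):
    pts=np.vstack(ptsets).astype(np.float32); h=cv2.convexHull(pts); return h
def resid(P,ptsets):
    h=sil(ptsets); return [cv2.pointPolygonTest(h,(float(x),float(y)),True) for x,y in P]
E
python3 - <<'E'
from fit import *
up=lambda L:(np.array(L,float)+.5)/8-.5+[276,125]
A=up([(68,500),(75,450),(97,390),(150,318),(190,285),(230,255),(270,232),(340,213),(500,240),(580,288),(620,332),(660,378),(685,440),(690,500)])
o=least_squares(lambda s:resid(A,[pt(rose(s,.008)),pt(rose(s,0))]),[.0275,0,.061],x_scale=.01,diff_step=1e-3)
print('rose',o.x,o.fun)
o5=least_squares(lambda s:np.r_[resid(A,[pt(rose(s,.008)),pt(rose(s,0))]),s[3:]*5],[.0275,0,.061,0,0],x_scale=[.01,.01,.01,.1,.1],diff_step=1e-3)
print('rose5',o5.x,np.round(o5.fun,2))
# ring: black outer and white outer
im=cv2.imread('pics/wrist17.png')
B=up([(147,290),(158,240),(185,180),(235,115),(300,72),(350,53),(400,44),(450,46),(530,70),(600,118),(650,185),(675,250),(683,310)])
C=up([(157,290),(170,240),(215,160),(245,128),(300,90),(350,70),(405,62),(470,68),(540,95),(590,135),(640,210),(662,270),(668,340)])
for P,r in ((B,.036),(C,.033)):
    q=least_squares(lambda s:resid(P,[pt(ring(s,r))]),[.0275,0,.161],x_scale=.01,diff_step=1e-3); print('ring',r,q.x,np.round(q.fun,2))
    q=least_squares(lambda s:np.r_[resid(P,[pt(ring(s,r))]),s[3:]*5],[.0275,0,.161,0,0],x_scale=[.01,.01,.01,.1,.1],diff_step=1e-3); print('ring5',r,q.x,np.round(q.fun,2))
E
```

```text
rose [ 0.0248 -0.0012  0.0649] [ 0.134  -0.1555 -0.3428  0.0423  0.5404  0.2433 -0.2445 -0.4189  0.2806
  0.1457  0.3437 -0.6553 -0.3984  0.517 ]
rose5 [ 0.0248 -0.0012  0.0649  0.      0.    ] [ 0.13 -0.16 -0.34  0.04  0.54  0.24 -0.24 -0.42  0.28  0.15  0.34 -0.66
 -0.4   0.52  0.    0.  ]
ring 0.036 [0.0264 0.0029 0.1753] [-0.21  0.03  0.23  0.01  0.11  0.01 -0.14 -0.11 -0.03 -0.02  0.1   0.07
 -0.05]
ring5 0.036 [ 0.0264  0.0029  0.1752  0.     -0.0076] [-0.21  0.03  0.22  0.01  0.11  0.01 -0.14 -0.1  -0.03 -0.02  0.1   0.06
 -0.04  0.   -0.04]
ring 0.033 [0.0275 0.0024 0.1632] [-0.25  0.04  0.25  0.2   0.08 -0.11 -0.14 -0.18 -0.21  0.04  0.41  0.1
 -0.23]
ring5 0.033 [0.0275 0.0024 0.1632 0.     0.    ] [-0.25  0.04  0.25  0.2   0.08 -0.11 -0.14 -0.18 -0.21  0.04  0.41  0.1
 -0.23  0.    0.  ]
```

```bash
cat > ov.py <<'E'
from h import *
def overlay(tag,off,lz,rx,ry,st,ty=0.):
    p=st[:3];T=Ro.from_euler('xyz',st[3:]).as_matrix()
    Rh=Ro.from_rotvec(np.radians([rx,ry,0])).as_matrix()
    piv=np.array([0,ty,lz])
    def H(X): # handle coords -> world ; handle x=-tool x, z=-tool z, y = tool y
        X=np.atleast_2d(X); Y=np.c_[-(X[:,0]-off),X[:,1],-(X[:,2]-.058)]
        return (Y@Rh.T+piv)@T.T+p
    a=np.linspace(0,2*np.pi,60)
    sets=[]
    for x in (.05,.06,.08,.1,.12): sets.append((np.c_[np.full(60,x),.0095*np.cos(a),.058+.0095*np.sin(a)],(0,0,255)))
    # dome end guess
    sets.append((np.array([[.13,0,.058]]),(0,255,255)))
    for h,cc in((0,(255,0,0)),(.008,(255,255,0))): sets.append((np.c_[.027*np.cos(a),.027*np.sin(a),np.full(60,h)],cc))
    for n,(x0,y0,w,h,s) in dict(scene=(300,80,80,60,10),top=(360,230,80,60,10)).items():
        f=cv2.imread(f'pics/{n}{tag}.png'); im=cv2.resize(f[y0:y0+h,x0:x0+w],None,fx=s,fy=s,interpolation=cv2.INTER_CUBIC); c=cam(n)
        for X,col in sets:
            for q in (pj(c,H(X))-[x0,y0]+.5)*s-.5: cv2.circle(im,tuple(map(int,np.round(q))),1 if len(X)>1 else 4,col,-1)
        cv2.imwrite(f'pics/ov_{n}{tag}.png',im)
    return H
E
python3 - <<'E'
from ov import *
overlay('17',.0279,.005,0,0,np.load('w17.npy'))
E
```

```text
(no output)
```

View pics/ov_scene17.png

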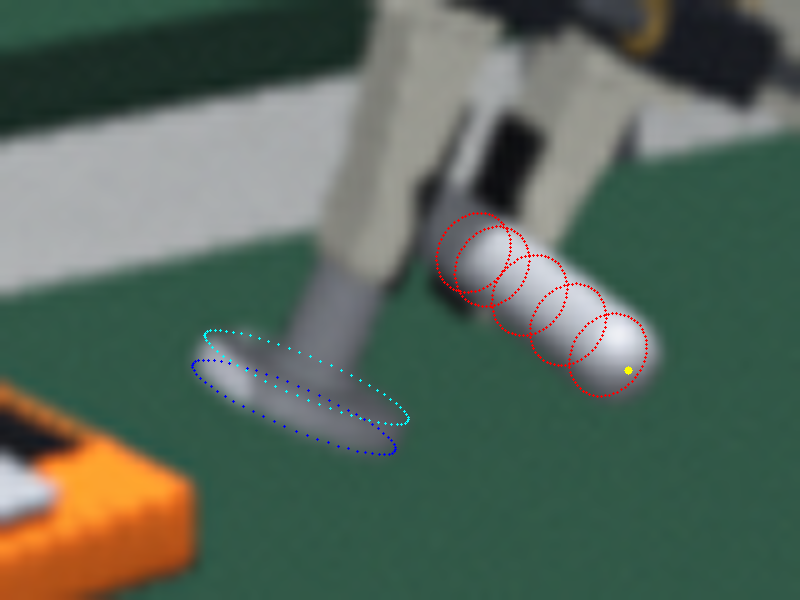

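View pics/ov_top17.png

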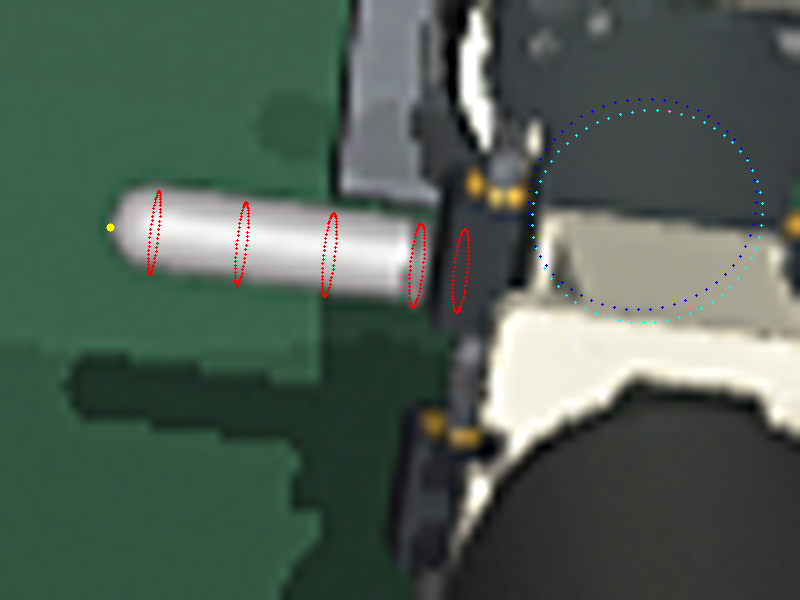

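```bash
python3 - <<'E'
from h import *
f=cv2.imread('pics/scene17.png')[:,:,::-1]
crop(f,315,100,55,30,14,'pics/z1.png')
crop(f,315,85,30,45,14,'pics/z2.png')
E
```

```text
(no output)
```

View pics/z1.png

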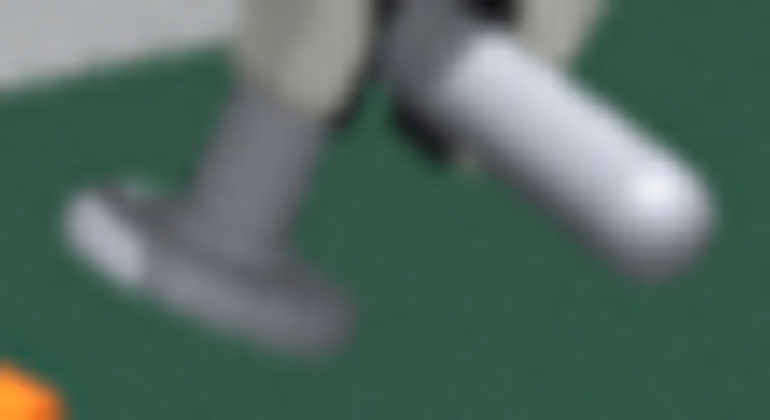

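```bash
cat > joint.py <<'E'
from fit import pt,K
from h import *
from scipy.optimize import least_squares
a=np.linspace(0,2*np.pi,48)
def cyl(r,z0,z1): return np.vstack([np.c_[r*np.cos(a),r*np.sin(a),np.full(48,z)] for z in(z0,z1)])
def lev(x0,x1,r=.0095):
    P=[np.c_[np.full(48,x),r*np.cos(a),.058+r*np.sin(a)] for x in (x0,x1-r)]
    for t in (.3,.6,.9): P.append(np.c_[np.full(48,x1-r+r*t),r*np.sqrt(1-t*t)*np.cos(a),.058+r*np.sqrt(1-t*t)*np.sin(a)])
    P.append([[x1,0,.058]]); return np.vstack(P)
ROSE=cyl(.027,0,.008);NECK=cyl(.0095,.012,.045);LEV=lev(.04,.13)
def tool(X,off,lz,rx,ry):
    R=Ro.from_rotvec([rx,ry,0]).as_matrix()
    return np.c_[-(X[:,0]-off),X[:,1],-(X[:,2]-.058)]@R.T+[0,0,lz]
def hd(px,P):
    h=cv2.convexHull(px.astype(np.float32)); return np.array([cv2.pointPolygonTest(h,(float(x),float(y)),True) for x,y in P])
def run(st,S_rose,S_lev,T_lev,W_rose,wl):
    p=st[:3];T=Ro.from_euler('xyz',st[3:]).as_matrix();cs=cam('scene');ct=cam('top')
    def f(s):
        off,lz,rx,ry=s[0]/1e3,s[1]/1e3,np.radians(s[2]),np.radians(s[3]); 
        W=lambda X:tool(X,off,lz,rx,ry)
        w=lambda X:W(X)@T.T+p
        r=[hd(pj(cs,w(ROSE))+s[4:6],S_rose),hd(pj(cs,w(LEV))+s[4:6],S_lev),hd(pj(ct,w(LEV))+s[6:8],T_lev)]
        q=pt(W(ROSE))+s[8:10]; r.append(hd(q,W_rose))
        ax=pt(W(np.array([[.012,0,.058+.0]])))+s[8:10]
        r.append([ (ax[0,0]-wl)])
        r=np.concatenate(r)/.35
        return np.r_[r,(s[0]-27.9)/1.5,(s[1]-5)/1.,s[2]/4,s[3]/4,s[4:8]/1.,s[8:10]/2.5]
    o=least_squares(f,[27.9,5,.1,.1,.1,.1,.1,.1,.1,.1],diff_step=1e-2,x_scale=1.)
    o=least_squares(f,o.x,diff_step=1e-3)
    C=np.linalg.pinv(o.jac.T@o.jac)
    print('off,lz,roll,pitch',o.x[:4],'sd',np.sqrt(np.diag(C))[:4],'\nshifts',o.x[4:],'cost',o.cost); n=[len(S_rose),len(S_lev),len(T_lev),len(W_rose),1]
    k=0
    for m in n: print(np.round(o.fun[k:k+m]*.35,2)); k+=m
    return o.x
E
python3 - <<'E'
from joint import *
up=lambda L,s,x,y:(np.array(L,float)+.5)/s-.5+[x,y]
A=up([(68,500),(75,450),(97,390),(150,318),(190,285),(230,255),(270,232),(340,213),(500,240),(580,288),(620,332),(660,378),(685,440),(690,500)],8,276,125)
SR=up([(63,232),(75,198),(105,278),(200,330),(260,350),(320,358),(345,345),(354,315)],14,315,100)
SL=up([(560,65),(610,103),(660,140),(714,215),(655,283),(600,255),(540,205)],14,315,100)
TL=up([(160,187),(330,203),(400,208),(155,268),(240,278),(330,290),(113,228)],10,360,230)
run(np.load('w17.npy'),SR,SL,TL,A,(389+.5)/8-.5+276)
E
```

```text
off,lz,roll,pitch [26.7802  5.693   0.8753 -1.1113] sd [0.9691 0.6923 0.2574 0.3116] 
shifts [ 0.1602 -0.1592  0.5893 -0.7888 -0.5038  1.2266] cost 16.33377107052565
[ 0.05 -0.07 -0.02 -0.35 -0.2   0.27  0.25  0.5 ]
[-0.56 -0.34 -0.18 -0.27 -0.77 -0.27  0.1 ]
[ 0.27 -0.12 -0.44 -0.02 -0.02 -0.16  0.06]
[ 0.26  0.   -0.28  0.1   0.54  0.25 -0.23 -0.47  0.18  0.02  0.31 -0.49
 -0.27  0.61]
[0.16]
```

```bash
cat > cmd.py <<'E'
from h import *
def cmd(off,lz,rx,ry,lens=(.494,-.245,.096),psi=-6.2):
    _,R,zz,y=target(psi=psi); Rr=Ro.from_rotvec(np.radians([rx,ry,0])).as_matrix()
    Rt=R@Rr.T; o=np.array([off,0,.058])  # origin in tool before rot
    ot=Rr@o+[0,0,lz]; p=np.array(lens)+.1*zz-Rt@ot; plan(p,Rt); return p
E
python3 - <<'E'
from cmd import *
print(cmd(.0268,.0055,.9,-1.1))
E
```

```text
t 21.25 shift [ 0.0009  0.0022 -0.0018] rot [-0.99  1.11  0.13] q [-0.0095 -0.2089 -0.7366  0.0729 -0.6082 -0.1471] w 0.017904004836006286 F [ 0.0718  0.1944 -2.5381]
[ 0.4283 -0.2108  0.2442]
```

Emit:
jog_arm --motion '[[[0.0009,0.0022,-0.0018,-1,1.1,0.1,0.01],[0.0009,0.0022,-0.0018,-1,1.1,0.1,0.01],[0.0009,0.0022,-0.0018,-1,1.1,0.1,0.01],[0.0009,0.0022,-0.0018,-1,1.1,0.1,0.01]]]'

```text
t: 21.65
eef_pos: [0.4284, -0.2107, 0.2444]
ee_rot: [-2.72, -0.017, -1.686]
force: [0.1, -0.3, -3.3]
width: 0.0175
```

```bash
python3 - <<'E'
from cmd import *
print(cmd(.0268,.0055,.9,-1.1))
st=arm.get_state(); w=np.r_[st['eef_pos'],st['ee_rot']]; np.save('w18.npy',w); print(w)
for n in ['wrist','scene','top']:
    f=optics.grab_frame(n); cv2.imwrite(f'pics/{n}18.png',f[:,:,::-1])
    if n=='wrist': crop(f,276,125,95,75,8,'pics/w18d.png')
from fit import pt
# predicted rose/ring in wrist from model
im=cv2.imread('pics/w18d.png')
T=Ro.from_euler('xyz',w[3:]).as_matrix()
from ring import circ
c=cam('wrist',dict(eef_pos=w[:3],ee_rot=w[3:]))
for r,col in((.0335,(0,200,0)),(.036,(255,0,255)),(.027,(0,0,255))):
    X=circ([.494,-.245,.096,r,np.radians(-6.2),np.radians(25)],120)
    if r==.027: X=X+.108*target()[2]
    for q in ((pj(c,X)-[276,125]+.5)*8-.5): cv2.circle(im,tuple(map(int,np.round(q))),2,col,-1)
cv2.imwrite('pics/w18o.png',im)
E
```

```text
t 21.65 shift [0.0001 0.0002 0.0002] rot [-0.04  0.04  0.03] q [ 0.0075 -0.2127 -0.7471  0.1127 -0.6225 -0.1972] w 0.017527304869901037 F [ 0.0567 -0.3446 -3.2525]
[ 0.4283 -0.2108  0.2442]
[ 0.4284 -0.2107  0.2444 -2.7202 -0.017  -1.6863]
```

View pics/w18o.png

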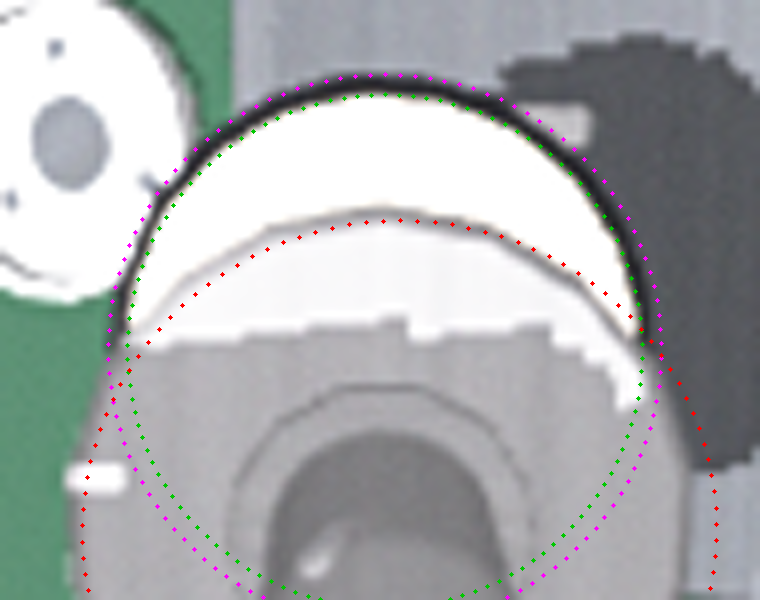

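```bash
python3 - <<'E'
from h import *
f=cv2.imread('pics/scene18.png')[:,:,::-1]
crop(f,315,90,55,42,14,'pics/z18.png')
f=cv2.imread('pics/scene0.png')[:,:,::-1]
crop(f,295,140,40,30,14,'pics/z0.png')
E
```

```text
(no output)
```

View pics/z18.png

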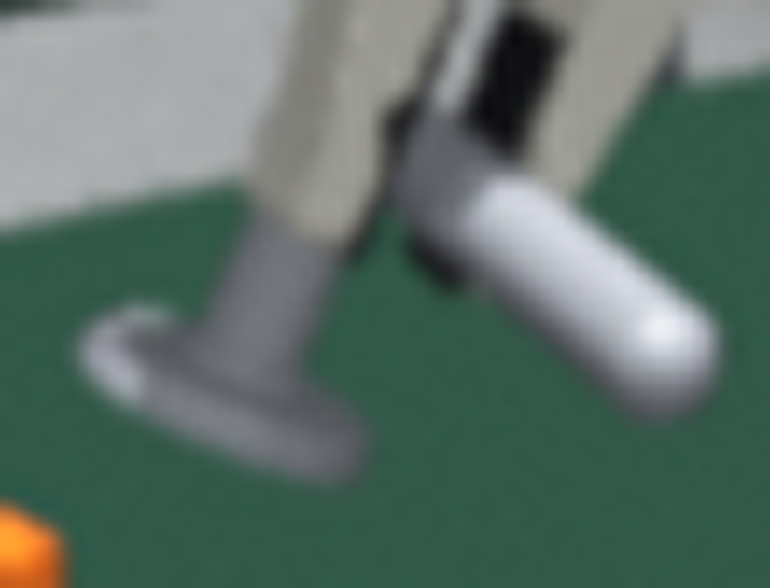

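View pics/z0.png

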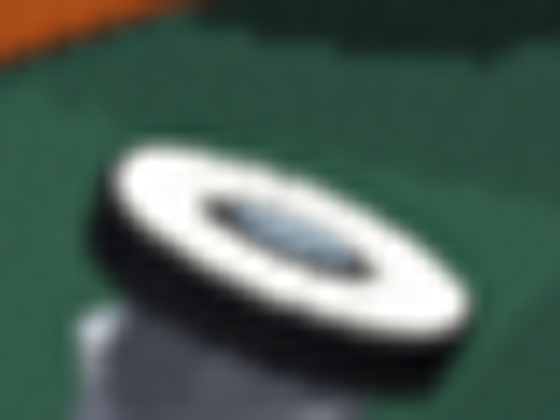

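```bash
python3 - <<'E'
from joint import *
cs=cam('scene'); _,R,zz,y=target(); lens=np.array([.494,-.245,.096])
def world(X,rx,ry):
    Y=np.c_[-X[:,0],X[:,1],-X[:,2]]@Ro.from_rotvec(np.radians([rx,ry,0])).as_matrix().T
    return Y@R.T+lens+.1*zz
up=lambda L,s,x,y:(np.array(L,float)+.5)/s-.5+[x,y]
for rx,ry in [(0,0),(1,0),(-1,0),(0,1),(0,-1),(2,0),(0,2)]:
    n=pj(cs,world(np.array([[0,0,.012],[0,0,.045]]),rx,ry)); d=n[1]-n[0]
    l=pj(cs,world(np.array([[.05,0,.058],[.12,0,.058]]),rx,ry)); e=l[1]-l[0]
    rr=cv2.fitEllipse(pj(cs,world(np.c_[.027*np.cos(a),.027*np.sin(a),0*a],rx,ry)).astype(np.float32))
    print(rx,ry,'neck',np.degrees(np.arctan2(d[0],-d[1])),'lever',np.degrees(np.arctan2(e[1],e[0])),rr[2]-90,rr[1], 'px14 origin',(pj(cs,world(np.array([[0,0,0.],[.13,0,.058]]),rx,ry))-[315,90]+.5)*14-.5)
E
```

```text
0 0 neck 22.49565337650312 lever 37.16363092550581 23.084556579589844 (4.189304828643799, 21.98687171936035) px14 origin [[213.8616 422.0533]
 [681.5874 369.7059]]
1 0 neck 23.36584753459335 lever 37.14251183679096 23.977584838867188 (3.9981822967529297, 21.990385055541992) px14 origin [[213.8616 422.0533]
 [686.7161 371.4149]]
-1 0 neck 21.622830861624863 lever 37.18616635592755 22.18816375732422 (4.379186153411865, 21.983484268188477) px14 origin [[213.8616 422.0533]
 [676.4077 368.0992]]
0 1 neck 22.9960568930651 lever 39.05638728515054 23.603057861328125 (4.519920825958252, 21.988788604736328) px14 origin [[213.8616 422.0533]
 [678.5287 385.2789]]
0 -1 neck 21.99822754109348 lever 35.2362092647523 22.56938934326172 (3.8573451042175293, 21.9849910736084) px14 origin [[213.8616 422.0533]
 [684.4867 354.1502]]
2 0 neck 24.233553315591507 lever 37.12280946548419 24.867431640625 (3.805877208709717, 21.9940185546875) px14 origin [[213.8616 422.0533]
 [691.7921 373.2256]]
0 2 neck 23.499695575841447 lever 40.912540524361354 24.125205993652344 (4.849074840545654, 21.990787506103516) px14 origin [[213.8616 422.0533]
 [675.3117 400.8628]]
```

```bash
python3 - <<'E'
from joint import *
from ring import circ
cs=cam('scene')
def edges(tag,rows,x0,x1):
    f=cv2.imread(f'pics/scene{tag}.png').astype(float); g=f[:,:,2]-f[:,:,1]*0.9  # red-green separation
    out=[]
    for r in rows:
        v=g[r,x0:x1]; th=(v.max()+np.median(v[:3]))/2
        i=np.where(v>th)[0]; a,b=i[0],i[-1]
        l=x0+a-1+(th-v[a-1])/(v[a]-v[a-1]); q=x0+b+(v[b]-th)/(v[b]-v[b+1]); out.append((r,l,q))
    return np.array(out)
for tag,rows in (('17',range(108,114)),('18',range(107,114))):
    e=edges(tag,rows,322,342); print(tag,np.round(e,2).tolist())
    print([np.degrees(np.arctan(-np.polyfit(e[:,0],e[:,k],1)[0])) for k in(1,2)])
for psi,til in ((-6.2,25),(-8,25),(-4,25),(-6.2,26),(-6.2,24)):
    q=pj(cs,circ([.494,-.245,.096,.033,np.radians(psi),np.radians(til)])); e=cv2.fitEllipse(q.astype(np.float32)); print(psi,til,e)
E
```

```text
17 [[108.0, 330.24, 339.44], [109.0, 329.76, 338.42], [110.0, 329.25, 337.73], [111.0, 328.7, 337.34], [112.0, 328.55, 336.58], [113.0, 328.85, 335.63]]
[np.float64(17.649472196900525), np.float64(35.46402917368084)]
18 [[107.0, 331.35, 340.46], [108.0, 330.74, 339.75], [109.0, 330.25, 338.76], [110.0, 329.77, 338.37], [111.0, 329.72, 337.71], [112.0, 330.16, 336.4], [113.0, 322.5, 334.64]]
[np.float64(45.24732928729592), np.float64(41.994692457427675)]
-6.2 25 ((314.7158508300781, 156.0809326171875), (7.021970272064209, 26.064239501953125), 112.81464385986328)
-8 25 ((314.71380615234375, 156.08360290527344), (7.313521385192871, 26.06507110595703), 113.20171356201172)
-4 25 ((314.7183532714844, 156.07765197753906), (6.670375823974609, 26.06316566467285), 112.31864166259766)
-6.2 26 ((314.7152099609375, 156.0775146484375), (6.802042484283447, 26.066450119018555), 113.71458435058594)
-6.2 24 ((314.7166442871094, 156.0843048095703), (7.239780426025391, 26.06206512451172), 111.9101791381836)
```

```bash
python3 - <<'E'
from h import *
for tag in ('17','18'):
    f=cv2.imread(f'pics/scene{tag}.png')
    for r in range(104,116): print(tag,r,f[r,324:344,2])
E
```

```text
17 104 [ 99  86  74  72  63  57  58  83 115 129 132 140 151 154 155 149 117  68
  69  84]
17 105 [ 58  53  50  49  49  47  49  69 101 118 127 143 150 154 153 138  88  54
  65  75]
17 106 [ 48  48  47  50  50  49  50  67  95 107 119 136 146 149 145 116  62  47
  55  60]
17 107 [ 50  48  49  50  48  50  57  79  98 106 112 121 129 131 123  82  43  45
  46  42]
17 108 [ 50  50  48  50  49  50  66  90 104 109 113 114 113 108  79  47  40  47
  40  28]
17 109 [ 50  48  51  48  49  55  77  98 105 113 115 111 106  93  64  43  44  48
  44  32]
17 110 [ 49  50  48  50  51  63  89 103 109 113 116 110 104  87  62  48  48  48
  50  45]
17 111 [ 48  50  48  49  52  75  96 106 112 113 113 107  98  76  55  49  50  51
  51  48]
17 112 [ 64  58  52  50  55  86 103 110 112 115 111 105  90  63  50  49  49  49
  49  49]
17 113 [ 94  79  68  62  69  94 105 111 114 115 110 100  84  58  49  49  50  49
  48  49]
17 114 [ 93  84  80  78  85  99 109 112 116 112 106  93  71  52  48  49  51  50
  49  50]
17 115 [ 95  85  84  91  97 102 109 113 113 110 101  84  58  49  51  49  50  49
  48  49]
18 104 [100  86  75 
[... 359 characters left out ...]
  50  50  50  56  75  97 105 112 112 112 107  93  67  42  44
  48  46]
18 109 [ 49  49  49  49  51  51  64  87 103 109 113 113 109 104  86  60  48  48
  49  48]
18 110 [ 49  48  50  49  48  53  73  94 105 110 113 114 109  98  76  55  49  50
  50  51]
18 111 [ 76  72  66  56  51  60  84 101 108 111 114 111 105  89  67  52  48  49
  49  50]
18 112 [122 116 102  76  61  68  93 104 110 114 113 109 100  84  60  50  49  47
  51  49]
18 113 [113 104  97  85  79  86  98 106 113 114 112 105  94  74  53  48  49  49
  50  50]
18 114 [101  89  86  85  91  96 102 107 112 114 110 102  84  61  50  49  49  50
  50  50]
18 115 [120  97  90  88  93 101 106 109 110 110 105  95  76  53  49  49  48  50
  49  49]
```

```bash
python3 - <<'E'
from joint import *
cs=cam('scene');ct=cam('top'); _,R,zz,y=target(); lens=np.array([.494,-.245,.096])
def world(X,rx,ry,rz=0):
    Y=np.c_[-X[:,0],X[:,1],-X[:,2]]@Ro.from_rotvec(np.radians([rx,ry,rz])).as_matrix().T
    return Y@R.T+lens+.1*zz
def cross(v,th,off):
    v=v.astype(float);i=np.where(v>th)[0];a,b=i[0],i[-1]
    return off+a-1+(th-v[a-1])/(v[a]-v[a-1]), off+b+(v[b]-th)/(v[b]-v[b+1])
for n,cc,ch,cols,r0,r1 in (('scene',cs,2,range(356,363),100,125),('top',ct,2,range(376,398),243,266)):
  f=cv2.imread(f'pics/{n}18.png')[:,:,ch]
  if n=='scene': print([f[r0:r1,c].tolist() for c in (356,360)])
  th=90
  E=np.array([(c,*cross(f[r0:r1,c],th,r0)) for c in cols]); print(n,np.round(E[[0,len(E)//2,-1]],2))
  print('meas slopes',[np.degrees(np.arctan(np.polyfit(E[:,0],E[:,k],1)[0])) for k in(1,2)],'mid',E[:,1:].mean(0))
  for ry,rz in ((0,0),(1,0),(-1,0),(0,1)):
    h=cv2.convexHull(pj(cc,world(LEV,0,ry,rz)).astype(np.float32))[:,0]
    big=np.zeros((400*16,100),np.uint8); out=[]
    for c in cols:
        ys=[]
        for i in range(len(h)):
            p,q=h[i],h[(i+1)%len(h)]
            if (p[0]-c)*(q[0]-c)<0: ys.append(p[1]+(q[1]-p[1])*(c-p[0])/(q[0]-p[0]))
        out.append(sorted(ys))
    out=np.array(out); print(ry,rz,[np.degrees(np.arctan(np.polyfit(list(cols),out[:,k],1)[0])) for k in(0,1)],'mid',out.mean(0))
E
```

```text
[[152, 151, 142, 108, 91, 133, 187, 209, 207, 199, 189, 175, 158, 133, 107, 84, 64, 53, 48, 49, 50, 49, 49, 51, 49], [48, 49, 49, 49, 48, 47, 49, 63, 119, 180, 207, 209, 204, 205, 192, 168, 142, 115, 92, 71, 57, 49, 49, 49, 50]]
scene [[356.    99.4  114.74]
 [359.   106.66 117.45]
 [362.   109.12 118.5 ]]
meas slopes [np.float64(62.855603328501225), np.float64(33.740033291028375)] mid [104.3235 117.0564]
0 0 [np.float64(36.409737210903096), np.float64(26.469251802210405)] mid [107.3356 117.7764]
1 0 [np.float64(38.31666857407222), np.float64(25.757591357875036)] mid [108.2675 118.8499]
-1 0 [np.float64(34.469227185149606), np.float64(26.72927661875271)] mid [106.4228 116.7025]
0 1 [np.float64(36.93552590854591), np.float64(19.382460661832784)] mid [107.5892 117.8106]
top [[376.   249.   257.46]
 [387.   250.47 258.96]
 [397.   242.74 260.18]]
meas slopes [np.float64(-12.275208279327106), np.float64(7.369007829562386)] mid [248.8073 258.873 ]
0 0 [np.float64(7.209621454382498), np.float64(7.2512940126592875)] mid [250.9195 259.3541]
1 0 [np.float64(7.560798928678217), np.float64(7.619691850057742)] mid [250.6623 259.0899]
-1 0 [np.float64(6.8559010028717555), np.float64(6.880193351523137)] mid [251.181  259.6228]
0 1 [np.float64(8.139965470513374), np.float64(8.176624251807242)] mid [250.233  258.6866]
```

```bash
python3 - <<'E'
from joint import *
cs=cam('scene'); _,R,zz,y=target(); lens=np.array([.494,-.245,.096])
def world(X,ry,R=R,o=lens+.1*zz):
    Y=np.c_[-X[:,0],X[:,1],-X[:,2]]@Ro.from_rotvec(np.radians([0,ry,0])).as_matrix().T
    return Y@R.T+o
for tag in ('17','18'):
    f=cv2.imread(f'pics/scene{tag}.png')[:,:,2].astype(float)
    U=[];L=[]
    for c in range(357,365):
        v=f[:,c]; r=next(r for r in range(125,95,-1) if v[r]>200)  # bright core
        k=r
        while v[k]>100: k-=1
        U.append((c,k+(100-v[k])/(v[k+1]-v[k])))
    for c in range(350,359):
        v=f[:,c]; r=max(r for r in range(100,122) if v[r]>130); k=r
        while v[k]>80: k+=1
        L.append((c,k-1+(v[k-1]-80)/(v[k-1]-v[k])))
    U=np.array(U);L=np.array(L); print(tag,np.round(U[:,1],2),np.round(L[:,1],2))
    for ry in (-1,0,1,2):
        h=cv2.convexHull(pj(cs,world(LEV,ry)).astype(np.float32))[:,0]
        def y_at(c,k):
            ys=[p[1]+(q[1]-p[1])*(c-p[0])/(q[0]-p[0]) for p,q in zip(h,np.roll(h,-1,0)) if (p[0]-c)*(q[0]-c)<0]; return sorted(ys)[k]
        print(ry,np.round([y_at(c,0) for c in U[:,0]],2),np.round([y_at(c,1) for c in L[:,0]],2))
E
```

```text
Traceback (most recent call last):
StopIteration
```

```bash
python3 - <<'E'
from joint import *
cs=cam('scene'); _,R,zz,y=target(); lens=np.array([.494,-.245,.096])
def world(X,ry):
    Y=np.c_[-X[:,0],X[:,1],-X[:,2]]@Ro.from_rotvec(np.radians([0,ry,0])).as_matrix().T
    return Y@R.T+lens+.1*zz
for tag in ('17','18'):
    f=cv2.imread(f'pics/scene{tag}.png')[:,:,2].astype(float)
    U=[];L=[]
    for c in range(357,364):
        v=f[95:125,c]; k=95+int(v.argmax())
        v=f[:,c]
        while v[k]>100 and k>90: k-=1
        U.append((c,k+(100-v[k])/(v[k+1]-v[k])))
    for c in range(350,359):
        v=f[:,c]; k=95+int(f[95:125,c].argmax())
        while v[k]>80: k+=1
        L.append((c,k-1+(v[k-1]-80)/(v[k-1]-v[k])))
    U=np.array(U);L=np.array(L); print(tag,np.round(U[:,1],2),np.round(L[:,1],2),[np.degrees(np.arctan(np.polyfit(*Z.T,1)[0])) for Z in (U,L)])
    for ry in (-1,0,1):
        h=cv2.convexHull(pj(cs,world(LEV,ry)).astype(np.float32))[:,0]
        def y_at(c,k):
            ys=[p[1]+(q[1]-p[1])*(c-p[0])/(q[0]-p[0]) for p,q in zip(h,np.roll(h,-1,0)) if (p[0]-c)*(q[0]-c)<0]; return sorted(ys)[k]
        Um=np.array([(c,y_at(c,0)) for c in U[:,0]]);Lm=np.array([(c,y_at(c,1)) for c in L[:,0]])
        print(ry,np.round(Um[:,1],2),np.round(Lm[:,1],2),[np.degrees(np.arctan(np.polyfit(*Z.T,1)[0])) for Z in (Um,Lm)])
E
```

```text
17 [106.26 106.88 107.64 108.44 109.23 109.88 110.63] [111.16 111.83 112.62 113.37 114.16 115.   115.77 116.74 117.6 ] [np.float64(36.443987431596796), np.float64(38.914877043792465)]
-1 [105.05 105.74 106.42 107.11 107.8  108.48 109.17] [110.52 111.25 111.98 112.7  113.43 114.16 114.88 115.61 116.34] [np.float64(34.469216646127215), np.float64(35.99959068678128)]
0 [105.86 106.6  107.34 108.07 108.81 109.55 110.29] [111.23 112.01 112.79 113.57 114.35 115.12 115.9  116.68 117.46] [np.float64(36.40971294008163), np.float64(37.914728663437145)]
1 [106.69 107.48 108.27 109.06 109.85 110.64 111.43] [111.95 112.79 113.62 114.45 115.29 116.12 116.95 117.79 118.62] [np.float64(38.31669935176024), np.float64(39.794082069095154)]
18 [105.29 106.16 106.86 107.66 108.49 109.28 110.14] [110.26 111.   111.82 112.65 113.45 114.25 115.2  116.   117.  ] [np.float64(38.69317597534025), np.float64(39.979177376469046)]
-1 [105.05 105.74 106.42 107.11 107.8  108.48 109.17] [110.52 111.25 111.98 112.7  113.43 114.16 114.88 115.61 116.34] [np.float64(34.469216646127215), np.float64(35.99959068678128)]
0 [105.86 106.6  107.34 108.07 108.81 109.55 110.29] [111.23 112.01 112.79 113.57 114.35 115.12 115.9  116.68 117.46] [np.float64(36.40971294008163), np.float64(37.914728663437145)]
1 [106.69 107.48 108.27 109.06 109.85 110.64 111.43] [111.95 112.79 113.62 114.45 115.29 116.12 116.95 117.79 118.62] [np.float64(38.31669935176024), np.float64(39.794082069095154)]
```

```bash
python3 - <<'E'
from joint import *
cs=cam('scene'); _,R,zz,y=target(); lens=np.array([.494,-.245,.096])
f=cv2.imread('pics/scene18.png')[:,:,2].astype(float)
# bottom edge of rose by columns
pts=[]
for c in range(322,341):
    v=f[:,c]; k=116 if c<326 else (118 if c<332 else 120)
    if v[k]<75: continue
    while v[k]>75 and k<130: k+=1
    pts.append((c,k-1+(v[k-1]-75)/(v[k-1]-v[k])))
print(np.round(pts,2).tolist())
pts=np.array(pts)
for sh in ((0,0),(.5,.6)):
  def res(s,full=False):
    rx,dn,ds=s  # roll deg, distance mm, lateral tool y mm
    Y=np.c_[-ROSE[:,0],ROSE[:,1],-ROSE[:,2]]@Ro.from_rotvec(np.radians([rx,0,0])).as_matrix().T
    X=Y@R.T+lens+(.1+dn/1e3)*zz+ds/1e3*R[:,1]
    return hd(pj(cs,X)+sh,pts)
  print(sh,'ideal res (+inside)',np.round(res([0,0,0]),2))
  o=least_squares(lambda s:np.r_[res(s)/.2,s[0]/2,s[1]/3,s[2]/3],[.1,.1,.1],diff_step=1e-2); print(o.x,np.round(res(o.x),2))
E
```

```text
[[322.0, 118.12], [323.0, 118.8], [324.0, 119.23], [325.0, 119.61], [326.0, 120.09], [327.0, 120.63], [328.0, 121.09], [329.0, 121.5], [330.0, 121.84], [331.0, 122.35], [332.0, 122.76], [333.0, 123.09], [334.0, 123.27], [335.0, 123.57], [336.0, 123.76], [337.0, 123.88], [338.0, 123.94], [339.0, 123.65], [340.0, 122.71]]
(0, 0) ideal res (+inside) [-0.1  -0.15 -0.01  0.14  0.17  0.12  0.12  0.15  0.21  0.11  0.07  0.09
  0.22  0.21  0.28  0.37  0.45  0.77  0.41]
[-0.9429  0.6206 -1.3733] [-0.04 -0.12 -0.01  0.12  0.13  0.05  0.03  0.03  0.07 -0.06 -0.13 -0.14
 -0.03 -0.08 -0.05  0.    0.03  0.23 -0.08]
(0.5, 0.6) ideal res (+inside) [0.1  0.1  0.26 0.43 0.48 0.44 0.46 0.5  0.58 0.49 0.46 0.49 0.64 0.65
 0.74 0.86 0.99 1.38 1.1 ]
[-0.9637  1.674  -3.3007] [-0.04 -0.11 -0.    0.12  0.13  0.05  0.03  0.03  0.07 -0.06 -0.13 -0.14
 -0.04 -0.08 -0.05  0.    0.03  0.24 -0.06]
```

```bash
cat > cmd2.py <<'E'
from h import *
def go(w,d,roll,pitch,dz=0):
    # w: pose at which picture measured; d: shift (tool x,tool y,-zz) of rose wanted, in desired frame
    _,R,zz,y=target(); Rn=R@Ro.from_rotvec(np.radians([roll,pitch,0])).as_matrix().T
    Ro_=Ro.from_euler('xyz',w[3:]).as_matrix(); o=np.array([.027,-.0004,.062])
    p=w[:3]+Ro_@o+R@np.array(d)-Rn@o; plan(p,Rn); return p
E
python3 - <<'E'
from cmd2 import *
print(go(np.load('w18.npy'),[-.001,.0025,.0012],.35,0))
E
```

```text
t 21.8 shift [-0.      0.0029  0.0006] rot [ 0.54 -1.08  0.01] q [ 0.0074 -0.2124 -0.7473  0.1132 -0.6226 -0.1977] w 0.01744657727458613 F [ 0.4086 -0.1984 -2.0296]
[ 0.426  -0.2106  0.2425]
```

Emit:
jog_arm --motion '[[[0,0.0029,0.0006,0.5,-1.1,0,0.01],[0,0.0029,0.0006,0.5,-1.1,0,0.01],[0,0.0029,0.0006,0.5,-1.1,0,0.01],[0,0.0029,0.0006,0.5,-1.1,0,0.01],[0,0.0029,0.0006,0.5,-1.1,0,0.01]]]'

```text
t: 22.3
eef_pos: [0.426, -0.2106, 0.2425]
ee_rot: [-2.712, -0.0, -1.679]
force: [0.1, -0.6, -2.6]
width: 0.0176
```

```bash
cat > chk.py <<'E'
from joint import *
from ring import circ
import sys
tag=sys.argv[1]
st=arm.get_state(); w=np.r_[st['eef_pos'],st['ee_rot']]; np.save(f'w{tag}.npy',w); print(w)
for n in ['wrist','scene','top']:
    f=optics.grab_frame(n); cv2.imwrite(f'pics/{n}{tag}.png',f[:,:,::-1])
    if n=='wrist': crop(f,276,125,95,75,8,f'pics/w{tag}d.png')
cs=cam('scene'); _,R,zz,y=target(); lens=np.array([.494,-.245,.096])
f=cv2.imread(f'pics/scene{tag}.png')[:,:,2].astype(float)
pts=[]
for c in range(322,341):
    v=f[:,c]; k=116 if c<326 else (118 if c<332 else 120)
    if v[k]<75: continue
    while v[k]>75 and k<130: k+=1
    pts.append((c,k-1+(v[k-1]-75)/(v[k-1]-v[k])))
pts=np.array(pts)
U=[];L=[]
for c in range(357,364):
    v=f[:,c]; k=95+int(f[95:125,c].argmax())
    while v[k]>100 and k>90: k-=1
    U.append((c,k+(100-v[k])/(v[k+1]-v[k])))
for c in range(350,359):
    v=f[:,c]; k=95+int(f[95:125,c].argmax())
    while v[k]>80: k+=1
    L.append((c,k-1+(v[k-1]-80)/(v[k-1]-v[k])))
LP=np.array(U+L)
sh=np.array((.5,.6))
def W(X,s):
    rx,ry,dx,dy,dn=s
    Y=np.c_[-X[:,0],X[:,1],-X[:,2]]@Ro.from_rotvec(np.radians([rx,ry,0])).as_matrix().T
    return Y@R.T+lens+(.1+dn/1e3)*zz+dy/1e3*R[:,1]+dx/1e3*R[:,0]
def res(s): return np.r_[hd(pj(cs,W(ROSE,s))+sh,pts),hd(pj(cs,W(LEV,s))+sh,LP)]
o=least_squares(lambda s:np.r_[res(s)/.2,s/[2,2,2,3,3]],[.1]*5,diff_step=1e-2); print('scene: roll,pitch,dx,dy,dn',o.x,'sd',np.sqrt(np.diag(np.linalg.inv(o.jac.T@o.jac))),np.abs(res(o.x)).max())
E
python3 chk.py 19
```

```text
[ 0.426  -0.2106  0.2425 -2.7122 -0.0001 -1.6787]
scene: roll,pitch,dx,dy,dn [-0.8791 -1.8243 -0.0542  0.7578 -0.0536] sd [1.0422 0.2022 1.7923 1.8102 0.4828] 0.6073272406319932
```

View pics/w19d.png

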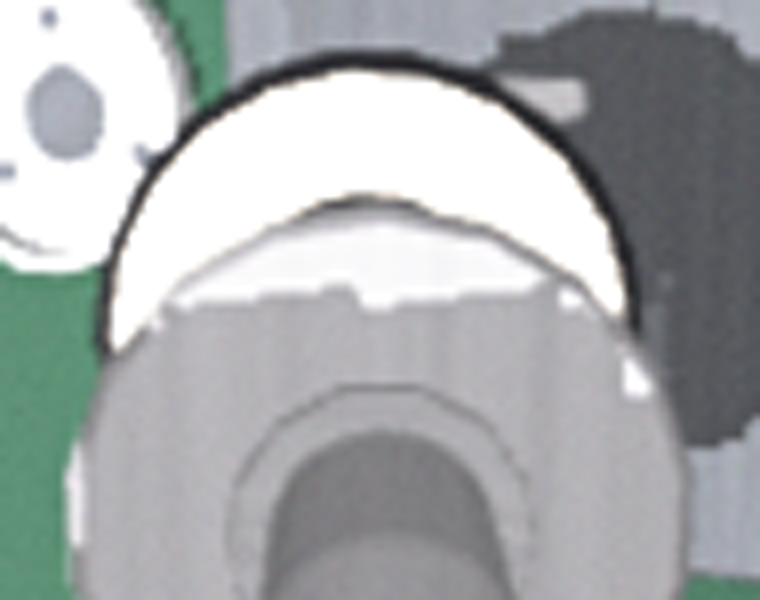

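```bash
cat > slope.py <<'E'
import sys
from joint import *
cs=cam('scene'); _,R,zz,y=target(); lens=np.array([.494,-.245,.096])
def world(X,ry):
    Y=np.c_[-X[:,0],X[:,1],-X[:,2]]@Ro.from_rotvec(np.radians([0,ry,0])).as_matrix().T
    return Y@R.T+lens+.1*zz
for tag in sys.argv[1:]:
    f=cv2.imread(f'pics/scene{tag}.png')[:,:,2].astype(float)
    U=[];L=[]
    for c in range(357,364):
        k=95+int(f[95:125,c].argmax()); v=f[:,c]
        while v[k]>100 and k>90: k-=1
        U.append((c,k+(100-v[k])/(v[k+1]-v[k])))
    for c in range(350,359):
        v=f[:,c]; k=95+int(f[95:125,c].argmax())
        while v[k]>80: k+=1
        L.append((c,k-1+(v[k-1]-80)/(v[k-1]-v[k])))
    U=np.array(U);L=np.array(L); print(tag,np.round(U[:,1],2),np.round(L[:,1],2),[np.degrees(np.arctan(np.polyfit(*Z.T,1)[0])) for Z in (U,L)])
E
python3 slope.py 17 18 19
```

```text
17 [106.26 106.88 107.64 108.44 109.23 109.88 110.63] [111.16 111.83 112.62 113.37 114.16 115.   115.77 116.74 117.6 ] [np.float64(36.443987431596796), np.float64(38.914877043792465)]
18 [105.29 106.16 106.86 107.66 108.49 109.28 110.14] [110.26 111.   111.82 112.65 113.45 114.25 115.2  116.   117.  ] [np.float64(38.69317597534025), np.float64(39.979177376469046)]
19 [104.07 105.48 106.23 106.83 107.54 108.45 109.23] [111.   110.6  111.11 111.78 112.62 113.37 114.11 114.88 115.73] [np.float64(39.050262568053874), np.float64(33.240304105353694)]
```

Emit:
jog_arm --motion '[[[-0.0004,-0.0008,0,0,0,0,0.01],[-0.0004,-0.0008,0,0,0,0,0.01],[-0.0004,-0.0008,0,0,0,0,0.01],[-0.0004,-0.0008,0,0,0,0,0.01],[-0.0004,-0.0008,0,0,0,0,0.01],[-0.0004,-0.0008,0,0,0,0,0.01]]]'

```text
t: 23.05
eef_pos: [0.4267, -0.2102, 0.2428]
ee_rot: [-2.712, 0.0, -1.679]
force: [0.0, 0.5, -3.5]
width: 0.0176
```

```bash
python3 chk.py 20; python3 - <<'E'
from h import *
s=arm.get_state(); print(s['qd'],s['width'],s['force'])
E
```

```text
[ 0.4267 -0.2102  0.2428 -2.7122  0.0001 -1.6785]
scene: roll,pitch,dx,dy,dn [-0.0676 -1.9443  0.0961 -0.0149 -0.3942] sd [0.5629 0.1705 1.5674 1.1781 0.4048] 0.517769539060725
[ 0.0001 -0.0017  0.0009 -0.0013 -0.0002  0.0003] 0.017495642141711093 [ 0.3342  0.1976 -2.7053]
```

View pics/w20d.png

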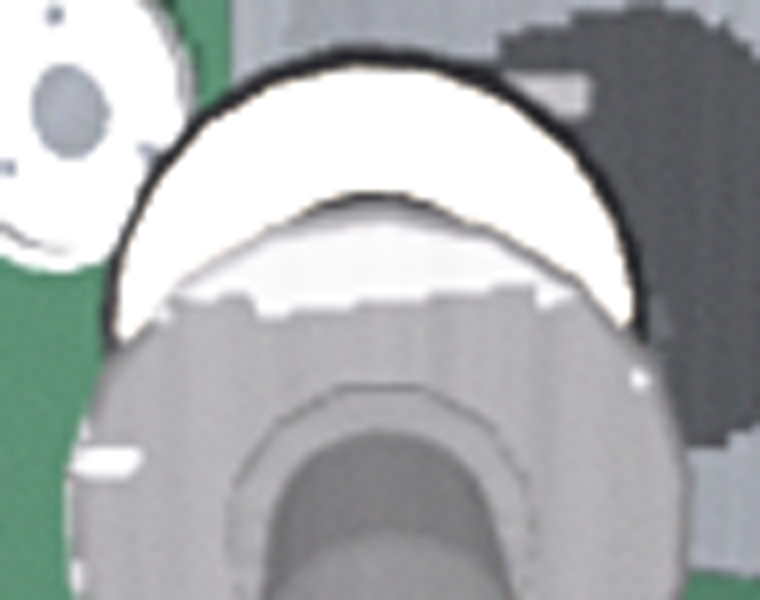

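View pics/scene20.png

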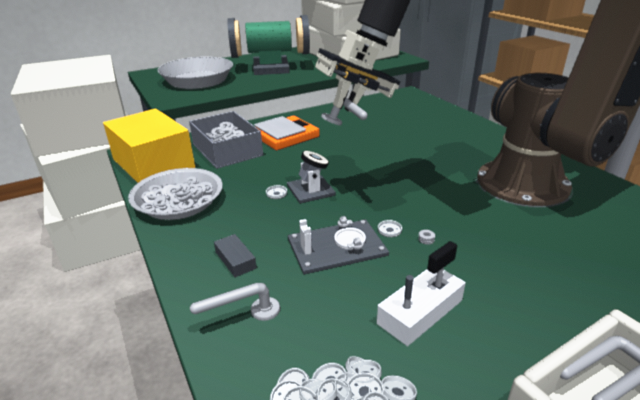

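View pics/top20.png

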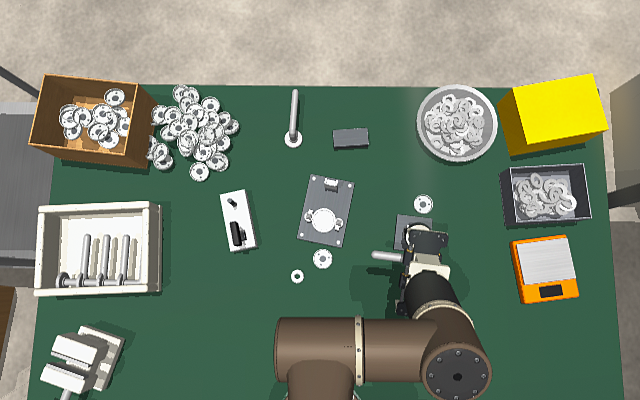

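In the last wrist view the ring is centred at column 374 and the rose at column 378, which agrees with the two sharing an axis to about 0.5 mm. The bystanders look unmoved and the arm is still, so I'm handing in.

```bash
python3 -c "
from station import arm
print(arm.job_done())"
```

```text
the job is handed in; nothing more can be done
None
```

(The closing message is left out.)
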